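# Feed the cassava grater

## Robot

A 7-joint arm with a two-finger parallel gripper is mounted at the origin on the work surface. World frame = base frame: x ahead of the robot, y to its left, z up, the work surface at z = 0. Lengths are in m, angles in rad, forces in N, time in s.
With the tool pointing down it reaches from about 0.4 to 0.875 m from the base axis. Payload 6.5 kg.
Tool frame: the origin (TCP) lies on the centre line of the jaws, within the pads' length; the fingertips stand 22 mm ahead of it and the grasp point (between the pads) lies 3 mm ahead of it (finger_overhang is the distance from the TCP to the fingertips, in m); x points along the fingers, y is the direction in which the jaws open and shut, and the axes are right-handed (so a half turn about x gives the same grasp; the last joint's range is limited). The gripper opens to 85 mm and grips with 20 to 120 N. Pads are 22 mm wide; open, the fingers measure 114 mm over their backs; the gripper's body (76 mm by 85 mm) begins 54 mm behind the grasp point. The pads swing forward as they close: fully open they stand 13 mm farther back than shut.
Start: joints at [1.184, 0.536, -0.004, 1.538, 0.003, 1.067, -0.071], TCP at [0.205, -0.617, 0.253] pointing down, gripper open.
Joint ranges: [-2.7, 2.7], [-0.37, 2.16], [-1.27, 1.26], [0.24, 2.4], [-1.31, 4.45], [0.19, 1.91], [-2.76, 2.76]. Speed limits (rad/s): [2.39, 2.39, 3.14, 3.14, 3.14, 3.14, 3.14].

## Interface

Orientations are given as a unit quaternion [w, x, y, z].
In Python, from workcell import * gives the robot as it stands.
- The arm moves only by the shell command python3 -m pendant 'ROWS' [FORCE]. ROWS is JSON, one flat list of numbers, 7 for each row, row after row: the closure, from -1 (fully open) to 1 (shut), so that 0 is half open, then the shift along the tool's x, y, z in mm, then the turn, a rotation vector about the tool's x, y, z in degrees. In form: [grip, x, y, z, ax, ay, az, grip, x, y, z, ax, ay, az, ...]. A call has 1 to 8 rows; each row shifts and turns the commanded pose from where the row before left it, along the tool's axes as they then stand; what a row does not reach is not made up. A row lasts 1/10 s, in which the tool goes at most 50 mm and 8.59 degrees, less where a joint would pass 70% of its speed; a pose out of reach is approached as far as the arm can. A call is refused whole if a number of a shift passes 50 or a number of a turn 8.59, either way. A call with a gripper value outside its range is refused whole. The fingers move at their own pace and stop on an object; FORCE is the grip in N (left out, the last holds). Time passes only in rows, so rows that do not move let the fingers close. It gives the time, the measured TCP pose, the force and the opening at its end, in the units of the state.
- get_obs(): the state, without advancing time (a new reading comes with each control period).
- snapshot(name): name is "scene" or "side" or "wrist"; returns (picture, depth): 420x560x3 uint8, red, green, blue; 420x560 float32, m along the optical axis (not along the pixel's ray), 0 where there is no reading.
- calibration(name): a dict with "mtx" (3x3 intrinsics, pixels), "position" and "attitude" of the camera in the world; the wrist camera has in their place "T_tool_cam" (4x4, takes a point from camera to tool coordinates, whose origin is the TCP and whose axes are the tool frame's). Camera axes: x right, y up, looking along -z (the intrinsics and any distortion apply to the point x, -y, -z); pixel columns grow to the right and rows downward; lengths in m; the calibration is good to about 2 mm. A picture is of the moment at which its call begins: read the wrist's pose just before it. calibration takes no time and is no camera call.
- close_job(): hands the job in, once; it reports no verdict.
The state is a dict: "t": time; "joints": joint angles; "joint_vel": joint speeds; "joint_efforts": joint torques, N m; "tcp_pos": TCP position; "eef_rot": TCP orientation; "wrist_force": force on the tool from outside, world axes, zero at the start; "moment": the same for the moment, N m; "grip_width": opening from 0.0 (shut) to 1.0 (fully open).
Only numpy, scipy, OpenCV 4.12 (cv2) and the standard library are available. Lean on these libraries where they do the work, as an engineer would, in place of code of your own. Each camera call takes 0.05 s, during which the arm holds its last target.

## Task

Tip the whole tray of peeled cassava chunks into the grater's feed hopper, set the empty tray back down upright on the table, and fold the hopper's lid fully shut. Leave the tray of limes and the other things on the table as they stand.

Things in the scene. Friction and masses are not known exactly. Their poses are not given: they have to be found in the camera images.
- tray: Sheet-steel carrying tray holding five pale root chunks (an alike tray holds round limes; either may be in either place). 210 mm long (its x), 138 wide (130 inside), walls 50 high, 4 mm sheet. Floor 4 mm thick from x = -100 to +35 mm, then a 20 degree ramp up to the open lip at x = +110: no wall there. Lip towards the robot at the start. Origin under the floor, z up. 0.35 kg empty, 0.8 kg full.
- tray_bar (a point): centre of the tray's fixed cross handle, a flat steel bar 10 mm thick (along the tray's x), 22 mm high, 138 mm long (along the tray's y), carried on a strap at each side wall; at tray x = -10 mm, 100 mm above the tray's underside; 45 mm of free height between the bar and the chunks. Axes as the tray's
- tray_lip (a point): middle of the pouring lip, top of the ramp's end: tray x = +110 mm, 31 mm above the underside; axes as the tray's. The chunks are wet: they slide or roll on a slope of about 23 degrees, so over the 20 degree ramp the tray runs empty when tipped lip-down by 35 to 50 degrees
- chunk1: one of the five peeled cassava chunks in the tray: a pale barrel-shaped piece about 60 mm long (along its own y) and 40 mm thick, about 85 g. Origin at its middle
- chunk2: one of the five peeled cassava chunks in the tray: a pale barrel-shaped piece about 60 mm long (along its own y) and 40 mm thick, about 85 g. Origin at its middle
- chunk3: one of the five peeled cassava chunks in the tray: a pale barrel-shaped piece about 60 mm long (along its own y) and 40 mm thick, about 85 g. Origin at its middle
- chunk4: one of the five peeled cassava chunks in the tray: a pale barrel-shaped piece about 60 mm long (along its own y) and 40 mm thick, about 85 g. Origin at its middle
- chunk5: one of the five peeled cassava chunks in the tray: a pale barrel-shaped piece about 60 mm long (along its own y) and 40 mm thick, about 85 g. Origin at its middle
- grater: table-top drum grater, fixed to the table. Origin on the table under the hopper's centre, z up. Steel feed hopper on top (rim 193 mm high); motor on the -x side (up to 177 mm high, 85 to 210 mm from the centre); low outlet chute and catch pan on the +x side (under 90 mm high, out to 265 mm); the open lid stands on the -y side
- hopper_mouth (a point): centre of the hopper's rectangular mouth at rim level, 193 mm above the table; axes as the grater's. The mouth is 180 mm along x and 164 mm along y inside, with a 8 mm flange round it; the hopper narrows to 110 by 100 mm at 88 mm below the rim, where the toothed drum is its floor
- hopper_lid (a joint): lid angle: 0 = shut flat on the rim, 1.88 to 2.0 at the start (open, leaning outwards past upright; stop at 2.05). The hinge is stiff: the lid stays where it is left; 3 to 5 N at 130 mm from the hinge swing it over, less shuts it. Pushing its outer face over from the -y side, then down, shuts it
- hopper_hinge (a point): middle of the lid's hinge line, along the grater's x, 88 mm to the -y side of the mouth's centre, 194 mm above the table; axes as the grater's. The outer face of the shut lid lies 4 mm above this line
- lid_edge (a point): middle of the free edge of the lid, a flat steel sheet 192 mm (along x) by 176 mm from hinge to edge, 4 mm thick, 0.3 kg. y points away from the hinge along the lid, z out of its outer face. A black knob (32 mm across, 27 mm high) stands on the outer face 145 mm from the hinge, in the middle of x
- lime_tray: the other steel carrying tray, of the same shape and size, holding six limes (44 mm balls); to be left alone. Origin and axes as for the first tray
- basket: open woven bamboo food basket, 170 x 130 x 55 mm, bystander; origin under its centre
- spatula: wooden spatula lying on the table, 240 mm long (along its x), 50 mm wide, 9 mm thick, bystander; origin under its middle
- jar: amber glass jar with steel cap, 72 mm across, 100 mm high, bystander; origin under its centre
- oil: amber glass oil bottle, 68 mm across, 210 mm high, bystander; origin under its centre
- mortar: dark stone mortar, a low dish 156 mm across and 45 mm high, bystander; origin under its centre
Mind the look-alikes: they are no part of the job. Leave any blue look-alike of the chunk2 alone. Leave any orange look-alike of the chunk1 alone.

How it is judged:
By the outcome, as a careful person would: the job done as asked, in the order asked, and still so for the second after the job is handed in, with the robot touching nothing.
It also fails if it takes over 72 s, if anything falls off the work surface, if the arm or the gripper's body presses on something with over 40 N, if the wrist force passes 120 N, or if a joint passes its speed limit or range.

## Working session

There is one attempt and no reset: what is moved stays moved. The work goes in short steps, Python scripts to look and compute and a shell command to move; the robot and the scene stay as the last step left them, time stands still between calls to the robot, and variables do not carry over. Pictures are saved under pics/ and viewed, and the job is handed in when it is done.

```bash
ls; mkdir -p pics; cat > h.py <<'E'
from workcell import *
import numpy as np, cv2
E
python3 - <<'E'
from h import *
o=get_obs(); print(o)
for n in("scene","side"):
    p,d=snapshot(n); cv2.imwrite(f"pics/{n}0.png",cv2.cvtColor(p,cv2.COLOR_RGB2BGR)); np.save(n+"0d.npy",d); np.save(n+"0p.npy",p); print(calibration(n))
print(calibration("wrist"))
E
```

```text
pics
{'t': 0.0, 'joints': array([ 1.18377362,  0.537188  , -0.00442573,  1.53889336,  0.00264928,
        1.06731187, -0.07123155]), 'joint_vel': array([ 0.00249801,  0.00046692, -0.00089453, -0.00234796, -0.00024767,
        0.0008533 ,  0.00040312]), 'joint_efforts': array([-2.36550350e-04, -5.83407140e+01,  1.04895327e+00, -2.59107721e+01,
        1.24728080e-02,  9.47919383e-03, -2.17946229e-05]), 'tcp_pos': array([ 0.20474706, -0.6162673 ,  0.25239117]), 'eef_rot': array([-0.11234736, -0.69786132, -0.11357392,  0.69818953]), 'wrist_force': array([-0.81983646,  0.30929052,  0.09145498]), 'moment': array([0.01136224, 0.03277176, 0.01526155]), 'grip_width': 0.9991625290804936}
{'mtx': array([[481.38684968,   0.        , 277.32439557],
       [  0.        , 481.38684968, 205.54876654],
       [  0.        ,   0.        ,   1.        ]]), 'position': array([ 1.21182812, -0.33997653,  1.05682657]), 'attitude': array([0.80709796, 0.30111324, 0.16809705, 0.47923594])}
{'mtx': array([[455.4706527 ,   0.        , 278.87885303],
       [  0.        , 455.4706527 , 214.78764671],
       [  0.        ,   0.        ,   1.        ]]), 'position': array([0.11035887, 0.85450351, 1.04386735]), 'attitude': array([-0.21268691, -0.08550931,  0.37935522,  0.89640507])}
{'mtx': array([[355.74154354,   0.        , 276.91282141],
       [  0.        , 355.74154354, 211.90096134],
       [  0.        ,   0.        ,   1.        ]]), 'T_tool_cam': array([[ 1.72426338e-04,  3.24896099e-01, -9.45749700e-01,
        -1.21449023e-01],
       [ 9.99999763e-01, -6.86851491e-04, -5.36390051e-05,
        -5.49923586e-05],
       [-6.67016695e-04, -9.45749466e-01, -3.24896140e-01,
        -8.47819495e-02],
       [ 0.00000000e+00,  0.00000000e+00,  0.00000000e+00,
         1.00000000e+00]])}
```

View pics/scene0.png

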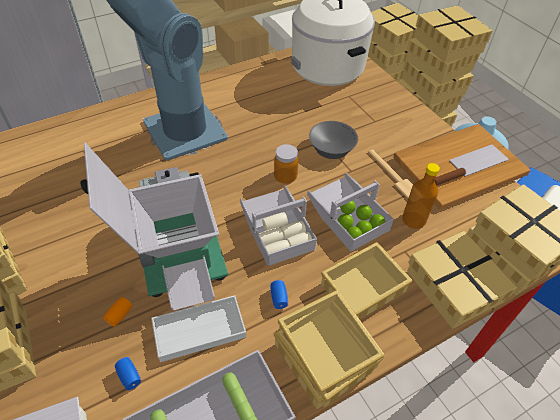

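View pics/side0.png

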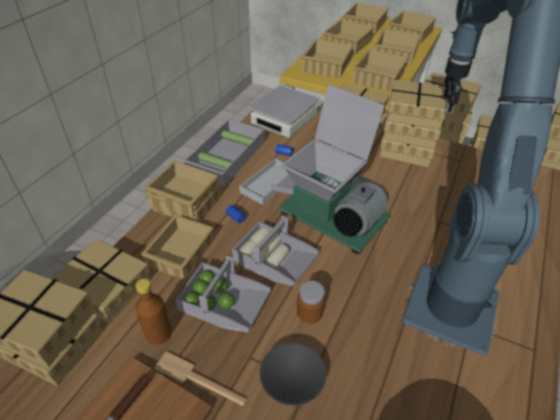

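The pale-chunk tray is at scene (280,228) and side (275,250). The lime tray is at scene (350,210). The blue and orange look-alikes at (279,293), (128,373) and (118,312) lie loose on the table. I'll confirm the tray in an enlarged crop.

```bash
cat >> h.py <<'E'
from scipy.spatial.transform import Rotation as R
def rot(q): return R.from_quat([q[1],q[2],q[3],q[0]]).as_matrix()
def wpts(d,c,T=None):
    h,w=d.shape; u,v=np.meshgrid(np.arange(w),np.arange(h)); K=c["mtx"]
    P=np.stack([(u-K[0,2])/K[0,0]*d,-(v-K[1,2])/K[1,1]*d,-d],-1)
    if T is None: return P@rot(c["attitude"]).T+c["position"]
    return P@T[:3,:3].T+T[:3,3]
def proj(p,c):
    q=(np.atleast_2d(p)-c["position"])@rot(c["attitude"]); K=c["mtx"]
    return np.c_[K[0,2]-K[0,0]*q[:,0]/q[:,2],K[1,2]+K[1,1]*q[:,1]/q[:,2]]
E
python3 - <<'E'
from h import *
for n,(x,y,w,h) in dict(scene=(225,150,180,130),side=(160,200,180,140)).items():
    im=cv2.imread(f"pics/{n}0.png")[y:y+h,x:x+w]; cv2.imwrite(f"pics/{n}_crop.png",cv2.resize(im,None,fx=4.2,fy=4.2,interpolation=cv2.INTER_CUBIC))
im=cv2.imread("pics/scene0.png")[130:330,70:270]; cv2.imwrite("pics/gr_crop.png",cv2.resize(im,None,fx=3,fy=3,interpolation=cv2.INTER_CUBIC))
d=np.load("scene0d.npy");W=wpts(d,calibration("scene"))
print("table z",np.median(W[300:320,50:90,2]) , W[330,40],W[150,250])
# height map from both cams
for n in("scene","side"):
    d=np.load(n+"0d.npy");W=wpts(d,calibration(n)).reshape(-1,3)[d.ravel()>0]
    p=np.load(n+"0p.npy").reshape(-1,3)[d.ravel()>0]
    m=(W[:,0]>.2)&(W[:,0]<1)&(W[:,1]>-.55)&(W[:,1]<.45)&(W[:,2]<.5)
    W=W[m];p=p[m]; o=np.argsort(W[:,2]); W=W[o];p=p[o]
    hm=np.zeros((500,400));ci=np.zeros((500,400,3),np.uint8)
    # rows: y descending... u = (0.45-y)*500 ; v=(1-x)*500
    u=((.45-W[:,1])*500).astype(int).clip(0,499);v=((1-W[:,0])*500).astype(int).clip(0,399)
    im=np.zeros((400,500,3),np.uint8); im[v,u]=p[:,::-1]
    hh=np.zeros((400,500),np.uint8); hh[v,u]=(W[:,2]*500+5).clip(0,255)
    cv2.imwrite(f"pics/top_{n}.png",cv2.resize(im,(750,600),interpolation=cv2.INTER_NEAREST))
E
```

```text
table z -0.00017587250699446777 [ 0.50861016 -0.56421673  0.00116142] [0.19140421 0.14605188 0.00044575]
```

View pics/scene_crop.png

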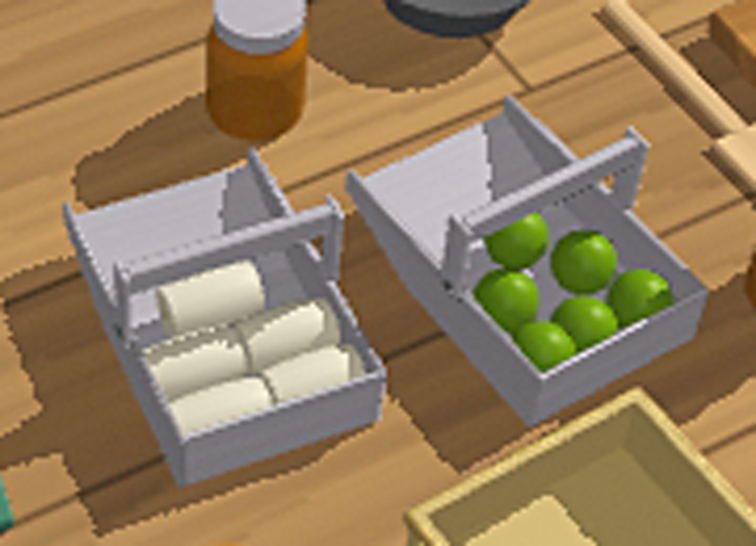

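View pics/top_scene.png

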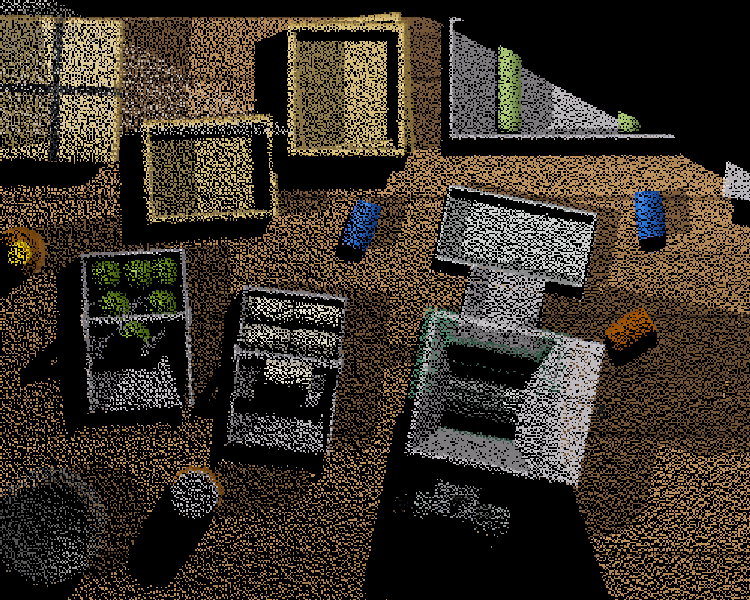

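View pics/gr_crop.png

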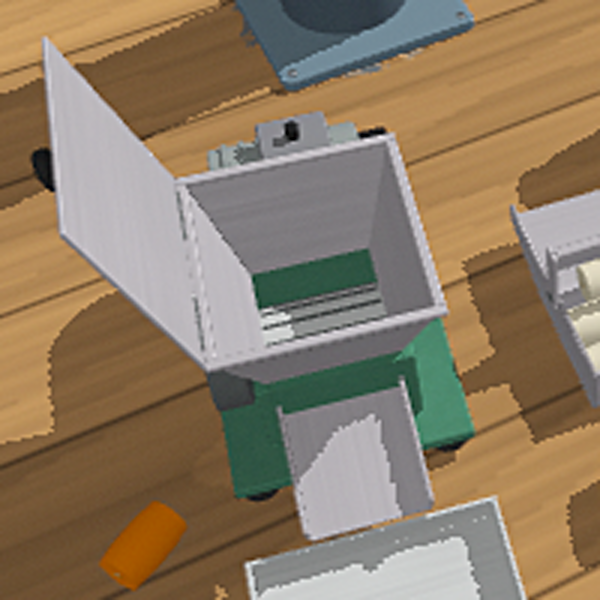

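View pics/side_crop.png

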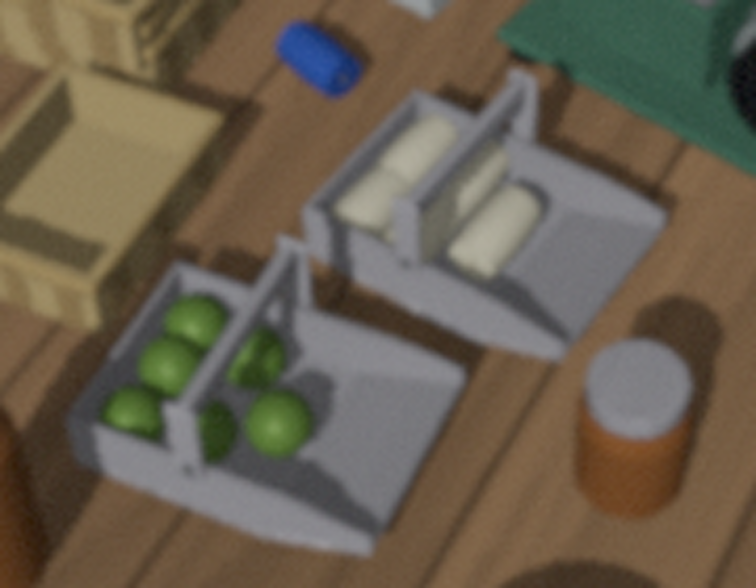

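The crop confirms the tray: five pale barrels in the tray nearer the grater, limes in the other. Next I'll measure the bar, tray yaw, rim and lid.

```bash
python3 - <<'E'
from h import *
for n in("scene","side"):
    d=np.load(n+"0d.npy");W=wpts(d,calibration(n)).reshape(-1,3); ok=d.ravel()>0
    x,y,z=W.T
    print(n)
    def rect(m,name):
        P=W[m&ok]; r=cv2.minAreaRect((P[:,:2]*1000).astype(np.float32)); print(name,len(P),"center %.1f %.1f size %.1f %.1f ang %.1f"%(*r[0],*r[1],r[2]),"z",np.percentile(P[:,2],[5,50,98]).round(4)); return P
    tr=(x>.36)&(x<.64)&(y>-.03)&(y<.165)
    P=rect(tr&(z>.1)&(z<.13),"bar")
    P=rect(tr&(z>.03)&(z<.13),"tray>30")
    rect((x>.34)&(x<.66)&(y>-.38)&(y<-.05)&(z>.188)&(z<.197),"rim")
    L=W[(x>.3)&(x<.66)&(y>-.45)&(y<-.1)&(z>.215)&(z<.4)&ok]
    if len(L)>50:
        c=np.median(L,0);L=L[np.abs(L-c).max(1)<.2]
        for k in range(3):
            c=L.mean(0); _,_,v=np.linalg.svd(L-c,full_matrices=False); nn=v[2]; L=L[np.abs((L-c)@nn)<.006]
        print("lid n",nn.round(3),"c",c.round(3),"angle from table",np.degrees(np.arccos(abs(nn[2]))), L[:,2].max())
    # lime tray, jar
    rect((x>.4)&(x<.72)&(y>.19)&(y<.36)&(z>.1)&(z<.13),"limebar")
E
```

```text
scene
bar 295 center 521.5 66.7 size 146.4 22.6 ang 82.8 z [0.101  0.1085 0.1134]
tray>30 2330 center 482.3 72.4 size 147.9 267.1 ang 81.6 z [0.0318 0.0418 0.1114]
rim 1048 center 474.1 -195.7 size 180.8 200.6 ang 78.6 z [0.189  0.1923 0.1959]
lid n [0.185 0.933 0.31 ] c [ 0.46  -0.316  0.295] angle from table 71.96945062939199 0.3640021058508709
limebar 257 center 575.8 269.3 size 20.1 149.2 ang 4.0 z [0.1007 0.1086 0.1132]
side
bar 220 center 520.3 68.2 size 149.1 20.4 ang 83.6 z [0.1014 0.1099 0.1153]
tray>30 2031 center 506.5 70.5 size 150.6 210.9 ang 83.5 z [0.0312 0.0428 0.1128]
rim 619 center 474.1 -198.3 size 193.8 198.5 ang 79.2 z [0.1887 0.193  0.1967]
lid n [0.183 0.934 0.308] c [ 0.448 -0.312  0.291] angle from table 72.0794933507648 0.3645537735632738
limebar 273 center 573.3 271.8 size 18.7 146.8 ang 3.0 z [0.102  0.1104 0.1148]
```

```bash
cat >> h.py <<'E'
def state():
    o=get_obs(); Rm=rot(o["eef_rot"]); 
    print("t %.1f tcp %s w %.2f F %s"%(o["t"],(o["tcp_pos"]*1000).round(1),o["grip_width"],o["wrist_force"].round(1)))
    print("axes x %s y %s z %s"%tuple(Rm[:,i].round(3) for i in range(3)),"j",o["joints"].round(2)); return o,Rm
def to(pos_mm,Rt=None):
    o,Rm=state(); d=Rm.T@(np.array(pos_mm)-o["tcp_pos"]*1000); print("shift tool mm",d.round(1))
    if Rt is not None: print("rotvec deg in tool",np.degrees(R.from_matrix(Rm.T@Rt).as_rotvec()).round(2))
def down(yang):  # tool down with tool y along angle (deg)
    a=np.radians(yang); x=np.array([0,0,-1.]);y=np.array([np.cos(a),np.sin(a),0]); return np.c_[x,y,np.cross(x,y)]
E
python3 - <<'E'
from h import *
to([521,67.5,450],down(173)); to([521,67.5,450],down(-7))
E
```

```text
t 0.1 tcp [ 204.8 -616.3  252.5] w 1.00 F [-0.3  0.4  0.7]
axes x [-0.001  0.001 -1.   ] y [ 0.315 -0.949 -0.002] z [-0.949 -0.315  0.   ] j [ 1.18  0.54 -0.    1.54  0.    1.07 -0.07]
shift tool mm [-196.7 -549.5 -515.7]
rotvec deg in tool [1.1538e+02 9.0000e-02 5.0000e-02]
t 0.1 tcp [ 204.8 -616.3  252.5] w 1.00 F [-0.3  0.4  0.7]
axes x [-0.001  0.001 -1.   ] y [ 0.315 -0.949 -0.002] z [-0.949 -0.315  0.   ] j [ 1.18  0.54 -0.    1.54  0.    1.07 -0.07]
shift tool mm [-196.7 -549.5 -515.7]
rotvec deg in tool [-6.462e+01 -5.000e-02  8.000e-02]
```

```bash
python3 -m pendant '[-1,-30,0,0,-8.08,0,0, -1,-30,0,0,-8.08,0,0, -1,-30,0,0,-8.08,0,0, -1,-30,0,0,-8.08,0,0, -1,-30,0,0,-8.08,0,0, -1,-30,0,0,-8.08,0,0, -1,-30,0,0,-8.08,0,0, -1,-20,0,0,-8.08,0,0]' 100
python3 - <<'E'
from h import *
to([521,67.5,300],down(-7))
E
```

```text
t: 0.9
tcp_pos: [0.205, -0.617, 0.4853]
eef_rot: [-0.471, -0.528, -0.47, 0.528]
wrist_force: [0.3, 1.1, 0.2]
grip_width: 0.999
t 0.9 tcp [ 205.  -617.   485.3] w 1.00 F [0.3 1.1 0.2]
axes x [ 0.001 -0.002 -1.   ] y [ 0.993 -0.116  0.001] z [-0.116 -0.993  0.002] j [ 1.32  0.42 -0.22  1.17  0.09  1.55  1.  ]
shift tool mm [ 184.4  234.5 -716.7]
rotvec deg in tool [ 0.35  0.09 -0.05]
```

```bash
python3 -m pendant '[-1,0,14.6,-44.8,0,0,0, -1,0,14.6,-44.8,0,0,0, -1,0,14.6,-44.8,0,0,0, -1,0,14.6,-44.8,0,0,0, -1,0,14.6,-44.8,0,0,0, -1,0,14.6,-44.8,0,0,0, -1,0,14.6,-44.8,0,0,0, -1,0,14.6,-44.8,0,0,0]'
python3 -m pendant '[-1,0,14.6,-44.8,0,0,0, -1,0,14.6,-44.8,0,0,0, -1,0,14.6,-44.8,0,0,0, -1,0,14.6,-44.8,0,0,0, -1,0,14.6,-44.8,0,0,0, -1,0,14.6,-44.8,0,0,0, -1,30,14.6,-44.8,0,0,0, -1,30,14.6,-44.8,0,0,0]'
python3 - <<'E'
from h import *
to([521,67.5,250],down(-7))
o,Rm=state(); T=np.eye(4);T[:3,:3]=Rm;T[:3,3]=o["tcp_pos"]; c=calibration("wrist")
p,d=snapshot("wrist"); cv2.imwrite("pics/wrist1.png",cv2.cvtColor(p,cv2.COLOR_RGB2BGR))
W=wpts(d,c,T@c["T_tool_cam"]).reshape(-1,3);x,y,z=W.T
m=(d.ravel()>0)&(x>.36)&(x<.66)&(y>-.03)&(y<.165)
for lo,hi in((.1,.13),(.03,.13)):
    P=W[m&(z>lo)&(z<hi)]
    if len(P): print(len(P),cv2.minAreaRect((P[:,:2]*1000).astype(np.float32)),np.percentile(P[:,2],[50,98]))
E
```

```text
t: 1.7
tcp_pos: [0.3647, -0.2733, 0.4831]
eef_rot: [-0.469, -0.529, -0.469, 0.53]
wrist_force: [0.3, -0.8, 0.2]
grip_width: 0.996
t: 2.5
tcp_pos: [0.5205, 0.0589, 0.4292]
eef_rot: [0.469, 0.53, 0.468, -0.529]
wrist_force: [1.2, -1.0, -0.9]
grip_width: 0.999
t 2.5 tcp [520.5  58.9 429.2] w 1.00 F [ 1.2 -1.  -0.9]
axes x [ 0.002 -0.    -1.   ] y [ 0.993 -0.122  0.002] z [-0.122 -0.993 -0.   ] j [ 0.45  0.26 -0.79  1.59  0.19  1.37 -0.49]
shift tool mm [179.2  -0.8  -8.6]
rotvec deg in tool [-0.   -0.   -0.09]
t 2.5 tcp [520.5  58.9 429.2] w 1.00 F [ 1.2 -1.  -0.9]
axes x [ 0.002 -0.    -1.   ] y [ 0.993 -0.122  0.002] z [-0.122 -0.993 -0.   ] j [ 0.45  0.26 -0.79  1.59  0.19  1.37 -0.49]
1003 ((519.9464721679688, 67.02449035644531), (145.38995361328125, 18.829238891601562), 83.36064910888672) [0.11115958 0.11308331]
8365 ((480.4350280761719, 73.37747192382812), (147.52423095703125, 262.7516784667969), 82.18817138671875) [0.04212045 0.11206441]
```

View pics/wrist1.png

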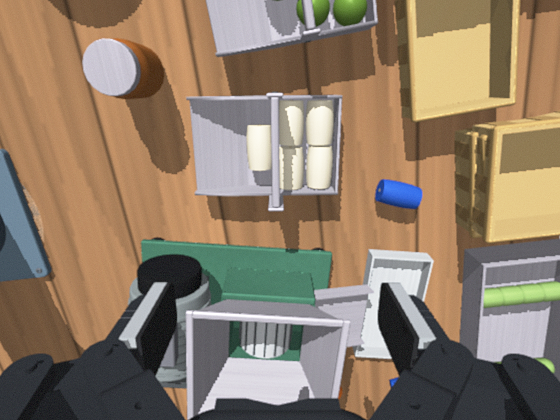

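The wrist view shows the bar vertical at about (275,150) above the chunks, matching the earlier measurements at (520,67). Descending.

```bash
python3 -m pendant '[-1,50,0,-8,0,0,0, -1,50,0,0,0,0,0, -1,50,0,0,0,0,0, -1,50,0,0,0,0,0, -1,40,0,0,0,0,0, -1,30,0,0,0,0,0, -1,0,0,0,0,0,0, -1,0,0,0,0,0,0]'
python3 - <<'E'
from h import *
to([520.5,67.3,104],down(-6.8))
p,d=snapshot("wrist"); cv2.imwrite("pics/wrist2.png",cv2.cvtColor(p,cv2.COLOR_RGB2BGR))
E
```

```text
t: 3.35
tcp_pos: [0.5207, 0.0654, 0.1606]
eef_rot: [-0.468, -0.529, -0.469, 0.53]
wrist_force: [-0.4, -0.0, 0.8]
grip_width: 0.998
t 3.4 tcp [520.7  65.4 160.6] w 1.00 F [-0.4 -0.   0.8]
axes x [-0.001  0.    -1.   ] y [ 0.993 -0.121 -0.001] z [-0.121 -0.993 -0.   ] j [ 0.31  0.55 -0.67  1.91  0.45  0.84 -0.72]
shift tool mm [56.6 -0.4 -1.9]
rotvec deg in tool [-0.17 -0.01  0.03]
```

View pics/wrist2.png

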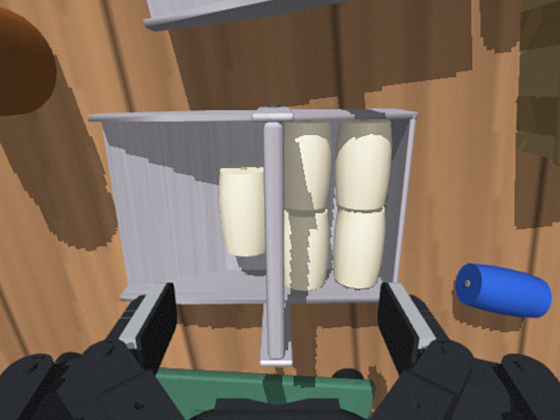

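The bar (x≈275) lies midway between the jaws. Lowering and gripping.

```bash
python3 -m pendant '[-1,25,0,-2,0,0,0, -1,20,0,0,0,0,0, -1,11,0,0,0,0,0, 1,0,0,0,0,0,0, 1,0,0,0,0,0,0, 1,0,0,0,0,0,0, 1,0,0,0,0,0,0, 1,0,0,0,0,0,0]' 110
python3 -m pendant '[1,0,0,0,0,0,0, 1,0,0,0,0,0,0, 1,0,0,0,0,0,0, 1,-5,0,0,0,0,0, 1,-10,0,0,0,0,0, 1,-15,0,0,0,0,0, 1,-20,0,0,0,0,0]'
python3 - <<'E'
from h import *
state()
p,d=snapshot("wrist"); cv2.imwrite("pics/wrist3.png",cv2.cvtColor(p,cv2.COLOR_RGB2BGR))
E
```

```text
t: 4.2
tcp_pos: [0.5211, 0.0672, 0.1047]
eef_rot: [0.469, 0.53, 0.468, -0.529]
wrist_force: [-13.0, 1.3, 8.3]
grip_width: 0.143
t: 4.9
tcp_pos: [0.5201, 0.067, 0.1547]
eef_rot: [-0.468, -0.529, -0.469, 0.53]
wrist_force: [1.2, -0.2, -6.3]
grip_width: 0.096
t 4.9 tcp [520.1  67.  154.7] w 0.10 F [ 1.2 -0.2 -6.3]
axes x [-0.002 -0.    -1.   ] y [ 0.993 -0.121 -0.002] z [-0.121 -0.993  0.   ] j [ 0.3   0.56 -0.67  1.92  0.46  0.83 -0.73]
```

View pics/wrist3.png

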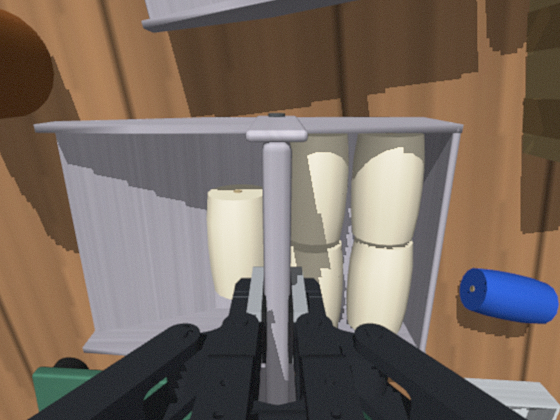

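```bash
python3 -m pendant '[1,-20,0,0,0.55,0,0, 1,-27,0,0,0.55,0,0, 1,-30,0,0,0.55,0,0, 1,-30,0,0,0.55,0,0, 1,-30,0,0,0.55,0,0, 1,-27,0,0,0.55,0,0, 1,-22,0,0,0.55,0,0, 1,-14,0,0,0.55,0,0]'
python3 - <<'E'
from h import *
to([548,-211,355],down(-11.2))
E
```

```text
t: 5.75
tcp_pos: [0.5209, 0.0675, 0.356]
eef_rot: [0.448, 0.548, 0.448, -0.547]
wrist_force: [0.5, 0.1, -7.2]
grip_width: 0.094
t 5.8 tcp [520.9  67.5 356. ] w 0.09 F [ 0.5  0.1 -7.2]
axes x [ 0.002 -0.    -1.   ] y [ 0.98  -0.197  0.002] z [-0.197 -0.98  -0.   ] j [ 0.41  0.31 -0.77  1.71  0.23  1.21 -0.62]
shift tool mm [  1.1  81.5 267.7]
rotvec deg in tool [-0.18 -0.02 -0.11]
```

```bash
python3 -m pendant '[1,0,3,10,0,0,0, 1,0,5,16,0,0,0, 1,0,7,22,0,0,0, 1,0,7,22,0,0,0, 1,0,7,22,0,0,0, 1,0,7,22,0,0,0, 1,0,7,22,0,0,0, 1,0,7,22,0,0,0]'
python3 -m pendant '[1,0,7,22,0,0,0, 1,0,7,22,0,0,0, 1,0,6,22,0,0,0, 1,0,5,18,0,0,0, 1,0,4,14,0,0,0, 1,0,3,8,0,0,0, 1,0,3,4,0,0,0, 1,0,0,0,0,0,0]'
python3 - <<'E'
from h import *
to([548,-211,355],down(-11.2))
p,d=snapshot("scene"); cv2.imwrite("pics/scene2.png",cv2.cvtColor(p,cv2.COLOR_RGB2BGR))
W=wpts(d,calibration("scene")).reshape(-1,3);x,y,z=W.T;p=p.reshape(-1,3)
# tray walls region: z .26-.32
E
```

```text
t: 6.55
tcp_pos: [0.5376, -0.0997, 0.3523]
eef_rot: [-0.447, -0.546, -0.449, 0.548]
wrist_force: [-0.6, -0.4, -7.9]
grip_width: 0.092
t: 7.35
tcp_pos: [0.5517, -0.2122, 0.354]
eef_rot: [0.448, 0.547, 0.448, -0.547]
wrist_force: [0.5, 0.9, -7.5]
grip_width: 0.093
t 7.3 tcp [ 551.7 -212.2  354. ] w 0.09 F [ 0.5  0.9 -7.5]
axes x [ 0.  0. -1.] y [ 0.98  -0.197 -0.   ] z [-0.197 -0.98  -0.   ] j [ 0.76  0.42 -0.64  1.55  0.26  1.26 -0.12]
shift tool mm [-1.  -3.9 -0.5]
rotvec deg in tool [-0.16 -0.03  0.  ]
```

View pics/scene2.png

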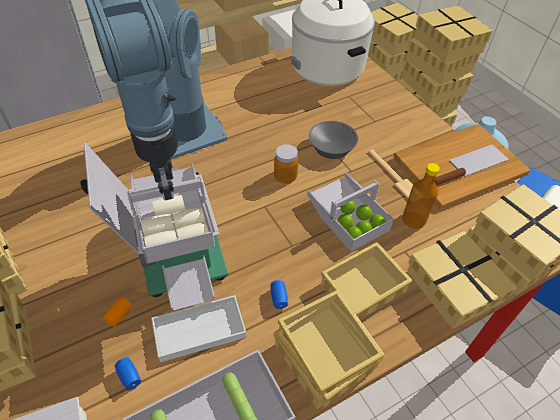

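The tray is level over the hopper with all five chunks in it, and the lid is clear at (110,200). Tipping now.

```bash
python3 -m pendant '[1,0,-2,0,0,0,3, 1,0,-2,0,0,0,4, 1,0,0,0,0,0,5, 1,0,0,0,0,0,5, 1,0,0,0,0,0,5, 1,0,0,0,0,0,5, 1,0,0,0,0,0,4, 1,0,0,0,0,0,3]'
python3 - <<'E'
from h import *
o,Rm=state(); 
tb=np.array([0,0,0]); b=o["tcp_pos"]*1000+4.5*Rm[:,0]
lip=b-120*Rm[:,1]+69*Rm[:,0]; print("lip",lip.round(0)); g=R.from_euler('z',-11.2,degrees=True).as_matrix(); print("lip in grater",(g.T@(lip-[474,-196,193])).round(0))
E
```

```text
t: 8.2
tcp_pos: [0.5469, -0.2098, 0.3542]
eef_rot: [0.589, 0.654, 0.269, -0.391]
wrist_force: [-0.7, 1.0, -3.8]
grip_width: 0.099
t 8.2 tcp [ 546.9 -209.8  354.2] w 0.10 F [-0.7  1.  -3.8]
axes x [ 0.549 -0.11  -0.828] y [ 0.812 -0.161  0.56 ] z [-0.195 -0.981  0.001] j [ 1.03  0.12 -0.75  2.03  0.04  0.43  0.08]
lip [ 490. -199.  226.]
lip in grater [16.  1. 33.]
```

```bash
python3 -m pendant '[1,0,0,0,0,0,3, 1,0,0,0,0,0,3, 1,0,0,0,0,0,4, 1,0,0,0,0,0,4, 1,0,0,0,0,0,2, 1,0,0,0,0,0,0, 1,0,0,0,0,0,0, 1,0,0,0,0,0,0]'
python3 - <<'E'
from h import *
o,Rm=state(); 
p,d=snapshot("scene"); cv2.imwrite("pics/scene3.png",cv2.resize(cv2.cvtColor(p,cv2.COLOR_RGB2BGR)[100:320,60:300],None,fx=2.5,fy=2.5))
p,d=snapshot("side"); cv2.imwrite("pics/side3.png",cv2.resize(cv2.cvtColor(p,cv2.COLOR_RGB2BGR)[60:270,200:440],None,fx=2.5,fy=2.5))
E
```

```text
t: 9.0
tcp_pos: [0.5459, -0.2095, 0.3545]
eef_rot: [0.62, 0.675, 0.22, -0.336]
wrist_force: [0.3, -0.1, -3.5]
grip_width: 0.094
t 9.0 tcp [ 545.9 -209.5  354.5] w 0.09 F [ 0.3 -0.1 -3.5]
axes x [ 0.678 -0.12  -0.725] y [ 0.712 -0.135  0.689] z [-0.18  -0.984 -0.007] j [ 0.68  0.05 -0.33  2.17 -0.57  0.2   0.69]
```

View pics/scene3.png

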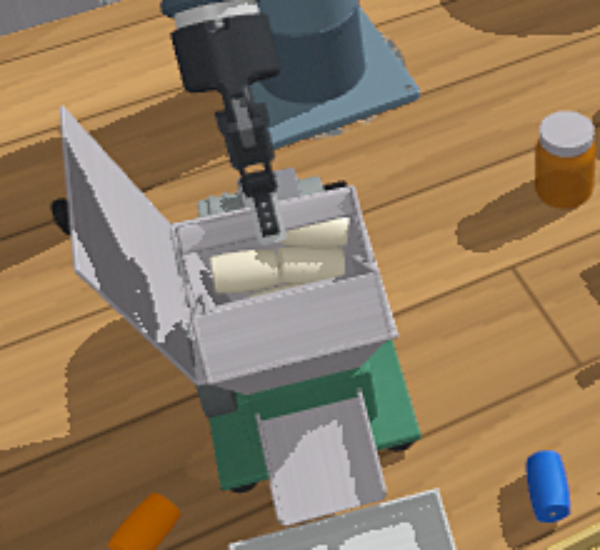

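View pics/side3.png

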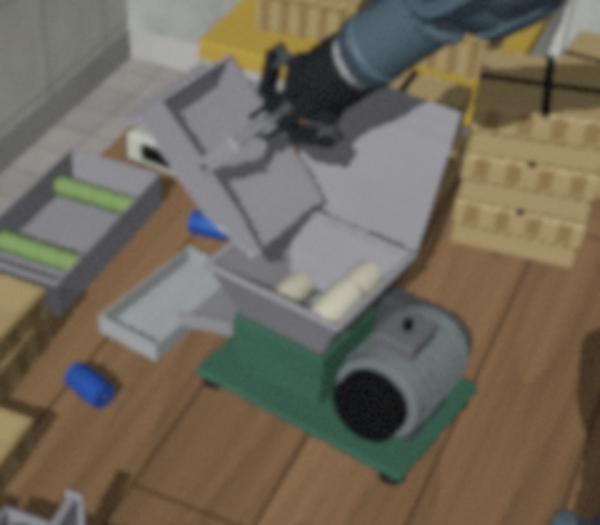

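The tray is empty: the wrist force of 3.5 N matches the 0.35 kg tray. All the chunks lie inside the hopper. Levelling and taking the tray back.

```bash
python3 -m pendant '[1,0,0,0,0,0,-4, 1,0,0,0,0,0,-5, 1,0,0,0,0,0,-6, 1,0,0,0,0,0,-6, 1,0,0,0,0,0,-6, 1,0,0,0,0,0,-6, 1,0,0,0,0,0,-6, 1,0,0,0,0,0,-4.5]'
python3 - <<'E'
from h import *
to([521,67.5,360],down(-6.8))
p,d=snapshot("scene"); cv2.imwrite("pics/scene4.png",cv2.resize(cv2.cvtColor(p,cv2.COLOR_RGB2BGR)[100:320,60:300],None,fx=2.5,fy=2.5))
E
```

```text
t: 9.9
tcp_pos: [0.5464, -0.2115, 0.3545]
eef_rot: [0.451, 0.547, 0.452, -0.541]
wrist_force: [-0.1, 0.3, -4.1]
grip_width: 0.097
t 9.9 tcp [ 546.4 -211.5  354.5] w 0.10 F [-0.1  0.3 -4.1]
axes x [ 0.006  0.007 -1.   ] y [ 0.983 -0.183  0.005] z [-0.183 -0.983 -0.008] j [ 0.43  0.34 -0.17  1.59  0.05  1.21  0.06]
shift tool mm [  -3.7  -76.1 -269.7]
rotvec deg in tool [-3.77 -0.45 -0.3 ]
```

View pics/scene4.png

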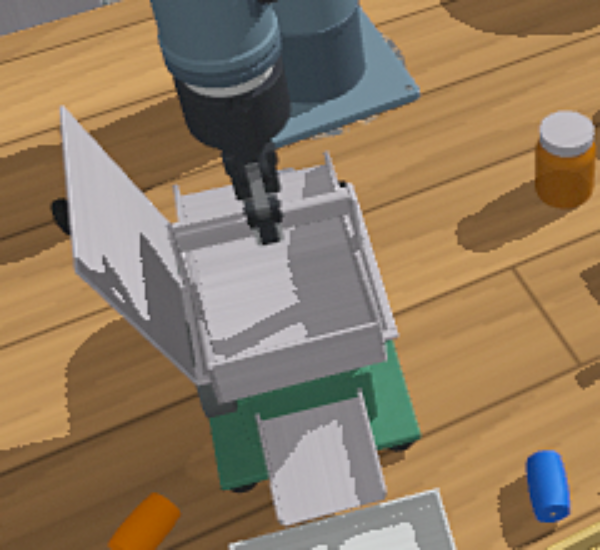

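```bash
python3 -m pendant '[1,-3,-7,-20,-0.5,0,0, 1,0,-10,-35,-0.5,0,0, 1,0,-10,-40,-0.5,0,0, 1,0,-10,-40,-0.5,0,0, 1,0,-10,-40,-0.5,0,0, 1,0,-10,-40,-0.5,0,0, 1,0,-8,-30,-0.5,0,0, 1,0,-6,-15,-0.3,0,0]'
python3 -m pendant '[1,0,-4,-8,0,-0.4,-0.3, 1,0,0,0,0,0,0, 1,0,0,0,0,0,0]'
python3 - <<'E'
from h import *
to([521,67.5,105],down(-6.8))
E
```

```text
t: 10.75
tcp_pos: [0.5141, 0.0611, 0.3591]
eef_rot: [0.472, 0.532, 0.471, -0.522]
wrist_force: [-0.0, -0.2, -3.1]
grip_width: 0.093
t: 11.05
tcp_pos: [0.5122, 0.0642, 0.3586]
eef_rot: [0.47, 0.529, 0.469, -0.528]
wrist_force: [0.9, -0.9, -4.5]
grip_width: 0.097
t 11.1 tcp [512.2  64.2 358.6] w 0.10 F [ 0.9 -0.9 -4.5]
axes x [ 0.002 -0.001 -1.   ] y [ 0.993 -0.118  0.002] z [-0.118 -0.993  0.   ] j [ 0.07  0.22 -0.34  1.74  0.08  1.19 -0.4 ]
shift tool mm [253.6   7.8  -4.3]
rotvec deg in tool [ 0.03  0.01 -0.14]
```

```bash
python3 -m pendant '[1,40,7,-4,0,0,0, 1,45,0,0,0,0,0, 1,45,0,0,0,0,0, 1,40,0,0,0,0,0, 1,30,0,0,0,0,0, 1,20,0,0,0,0,0, 1,15,0,0,0,0,0, 1,5,0,0,0,0,0]'
python3 - <<'E'
from h import *
to([521,67.5,105],down(-6.8))
p,d=snapshot("side"); cv2.imwrite("pics/side4.png",cv2.resize(cv2.cvtColor(p,cv2.COLOR_RGB2BGR)[150:350,150:390],None,fx=3,fy=3))
E
```

```text
t: 11.85
tcp_pos: [0.5193, 0.0672, 0.117]
eef_rot: [-0.47, -0.528, -0.469, 0.529]
wrist_force: [-0.2, 0.1, -3.4]
grip_width: 0.097
t 11.8 tcp [519.3  67.2 117. ] w 0.10 F [-0.2  0.1 -3.4]
axes x [-0.    -0.001 -1.   ] y [ 0.993 -0.118 -0.   ] z [-0.118 -0.993  0.001] j [ 0.    0.54 -0.28  1.96  0.23  0.68 -0.54]
shift tool mm [12.   1.7 -0.5]
rotvec deg in tool [0.01 0.05 0.02]
```

View pics/side4.png

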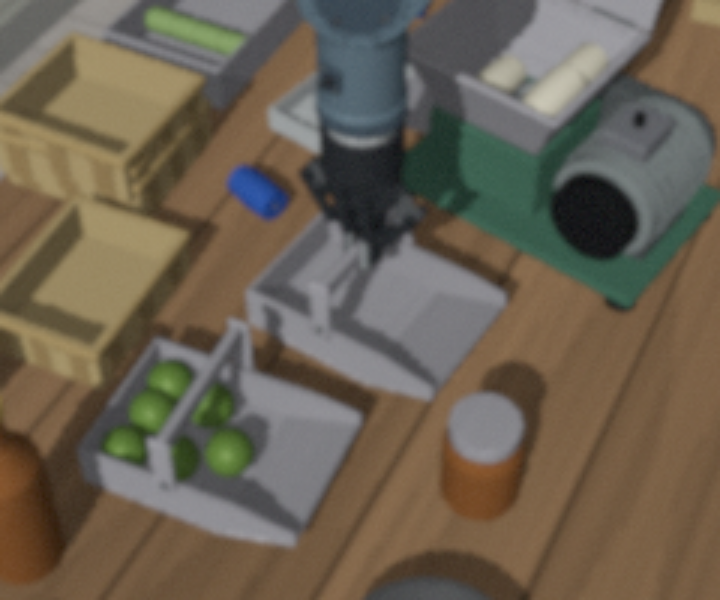

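The empty tray hangs just above its old spot. I'll lower it 10 mm, feel for contact, then release.

```bash
python3 -m pendant '[1,5,1,0,0,0,0, 1,3,0,0,0,0,0, 1,2,0,0,0,0,0, 1,0,0,0,0,0,0, 1,0,0,0,0,0,0]' 60
python3 - <<'E'
from h import *
state()
E
```

```text
t: 12.4
tcp_pos: [0.5209, 0.0692, 0.109]
eef_rot: [0.471, 0.529, 0.47, -0.527]
wrist_force: [-0.2, -0.1, -2.9]
grip_width: 0.093
t 12.4 tcp [520.9  69.2 109. ] w 0.09 F [-0.2 -0.1 -2.9]
axes x [ 0.002  0.    -1.   ] y [ 0.993 -0.115  0.002] z [-0.115 -0.993 -0.001] j [-0.    0.55 -0.28  1.96  0.24  0.66 -0.54]
```

```bash
python3 -m pendant '[1,2,0,0,0,0,0, 1,2,0,0,0,0,0, 1,0,0,0,0,0,0, 1,0,0,0,0,0,0]'
python3 - <<'E'
from h import *
state()
E
```

```text
t: 12.8
tcp_pos: [0.521, 0.0693, 0.1049]
eef_rot: [0.471, 0.529, 0.47, -0.527]
wrist_force: [-0.5, -0.0, 0.4]
grip_width: 0.098
t 12.8 tcp [521.   69.3 104.9] w 0.10 F [-0.5 -0.   0.4]
axes x [ 0.002  0.    -1.   ] y [ 0.993 -0.115  0.002] z [-0.115 -0.993 -0.001] j [-0.    0.56 -0.27  1.96  0.24  0.65 -0.54]
```

Contact: the weight has come off the wrist. Opening and rising.

```bash
python3 -m pendant '[-1,0,0,0,0,0,0, -1,0,0,0,0,0,0, -1,0,0,0,0,0,0, -1,0,0,0,0,0,0, -1,0,0,0,0,0,0, -1,0,0,0,0,0,0, -1,-10,0,0,0,0,0, -1,-20,0,0,0,0,0]'
python3 -m pendant '[-1,-50,0,0,0,0,0, -1,-50,0,0,0,0,0, -1,-50,0,0,0,0,0, -1,-50,0,0,0,0,0, -1,-50,0,0,0,0,0, 1,-50,0,0,0,0,0, 1,-50,0,0,0,0,0, 1,-20,0,0,0,0,0]'
python3 - <<'E'
from h import *
state()
for n in("scene","side","wrist"):
    p,d=snapshot(n); cv2.imwrite(f"pics/{n}5.png",cv2.cvtColor(p,cv2.COLOR_RGB2BGR))
    if n!="wrist":
        W=wpts(d,calibration(n)).reshape(-1,3);x,y,z=W.T; ok=d.ravel()>0
        m=ok&(x>.36)&(x<.64)&(y>-.03)&(y<.165)&(z>.1)&(z<.13); r=cv2.minAreaRect((W[m][:,:2]*1000).astype(np.float32)); print(n,r,np.percentile(z[m],95))
        # highest chunk in mouth
        g=R.from_euler('z',-11.2,degrees=True).as_matrix(); G=(W*1000-[474,-196,0])@g
        c=ok&(abs(G[:,0])<85)&(abs(G[:,1])<76)&(z>.1)&(z<.25); print("max z in mouth",np.percentile(z[c],[50,95,99.5]))
E
```

```text
t: 13.6
tcp_pos: [0.5197, 0.069, 0.1344]
eef_rot: [-0.47, -0.528, -0.47, 0.528]
wrist_force: [-0.1, 0.5, -0.4]
grip_width: 0.999
t: 14.4
tcp_pos: [0.5204, 0.0696, 0.5108]
eef_rot: [0.472, 0.531, 0.468, -0.525]
wrist_force: [0.4, 0.6, 0.2]
grip_width: 0.511
t 14.4 tcp [520.4  69.6 510.8] w 0.51 F [0.4 0.6 0.2]
axes x [ 0.01   0.002 -1.   ] y [ 0.993 -0.115  0.01 ] z [-0.115 -0.993 -0.003] j [ 0.07  0.17 -0.35  1.46  0.06  1.52 -0.39]
scene ((523.729736328125, 68.68165588378906), (146.97396850585938, 17.749460220336914), 82.99764251708984) 0.11297053779663298
max z in mouth [0.15162292 0.19221383 0.20230763]
side ((523.2427978515625, 70.9427490234375), (148.35858154296875, 20.640106201171875), 83.5782241821289) 0.11430393371244807
max z in mouth [0.14563317 0.19472186 0.20390795]
```

View pics/scene5.png

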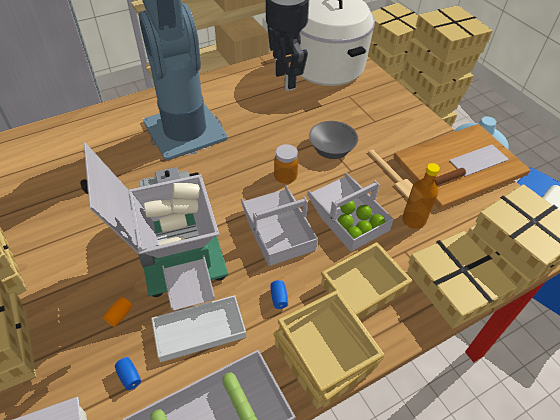

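View pics/wrist5.png

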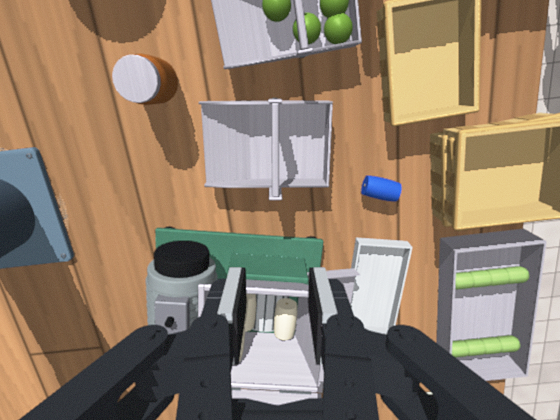

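The tray is upright and empty on the table, and the hopper holds the chunks. Before closing, I'll check whether any chunk sticks up above the rim, using a pale-colour mask.

```bash
python3 - <<'E'
from h import *
g=R.from_euler('z',-11.2,degrees=True).as_matrix()
for n in("scene","side"):
    p,d=snapshot(n); W=wpts(d,calibration(n)); G=(W*1000-[474,-196,193])@g
    pi=p.astype(int); pale=(pi[...,0]-pi[...,2]>15)&(d>0)&(abs(G[...,0])<100)&(abs(G[...,1])<90)&(G[...,2]>-95)&(G[...,2]<40)
    q=G[pale]; print(n,len(q),np.percentile(q,[1,50,99],axis=0).round(0).tolist())
    hi=pale&(G[...,2]>-5); print("above -5:",hi.sum(), G[hi][:8].round(0).tolist())
    x0,y0=(80,130) if n=="scene" else (260,80)
    cv2.imwrite(f"pics/{n}6.png",cv2.resize(cv2.cvtColor(p,cv2.COLOR_RGB2BGR)[y0:y0+150,x0:x0+160],None,fx=4,fy=4,interpolation=cv2.INTER_CUBIC))
E
```

```text
scene 1671 [[-77.0, -58.0, -89.0], [-38.0, 11.0, -32.0], [37.0, 74.0, 10.0]]
above -5: 267 [[-97.0, 85.0, -0.0], [-92.0, 89.0, 0.0], [-82.0, 90.0, -1.0], [-72.0, 90.0, -2.0], [-87.0, 19.0, -2.0], [-74.0, 21.0, 10.0], [-77.0, 23.0, 7.0], [-73.0, 25.0, 10.0]]
side 367 [[-84.0, -59.0, -81.0], [-62.0, 1.0, -11.0], [98.0, 75.0, 11.0]]
above -5: 163 [[98.0, -90.0, -1.0], [96.0, -81.0, 1.0], [97.0, -71.0, 2.0], [95.0, -63.0, 3.0], [99.0, -47.0, -2.0], [95.0, -35.0, 4.0], [98.0, -18.0, 0.0], [96.0, -10.0, 2.0]]
```

View pics/scene6.png

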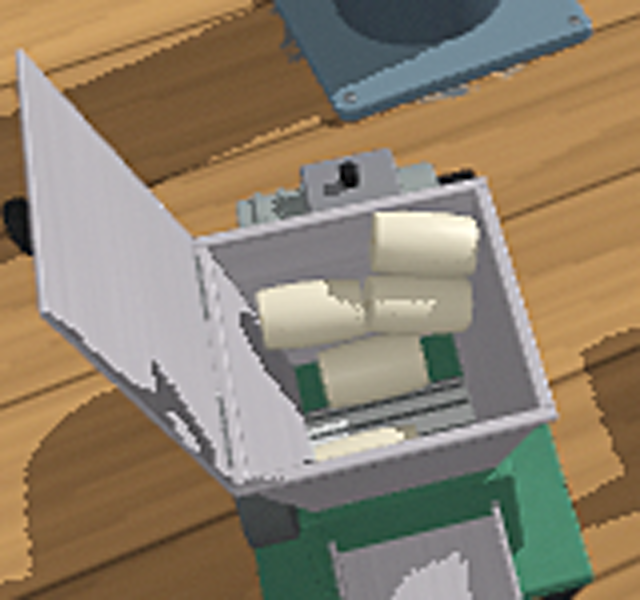

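View pics/side6.png

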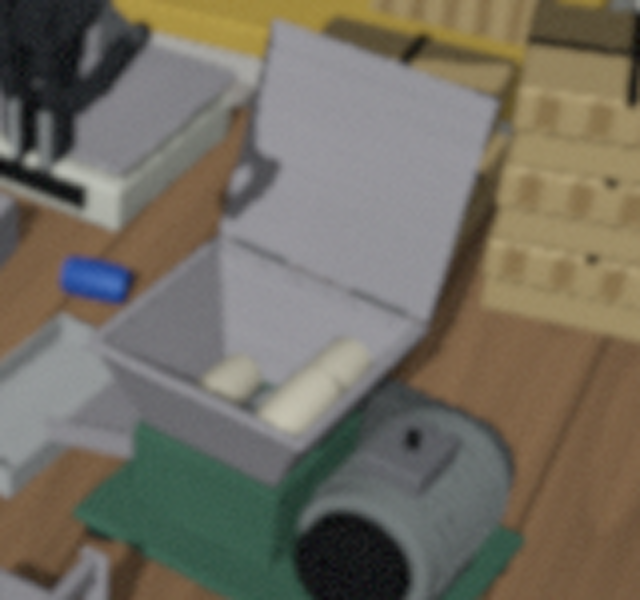

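The topmost chunk, at about scene crop (425,245), tops out roughly 10 mm above the rim at the -x/+y corner and would block the lid. I'll measure it so I can nudge it towards the empty +x half.

```bash
python3 - <<'E'
from h import *
g=R.from_euler('z',-11.2,degrees=True).as_matrix()
p,d=snapshot("scene"); W=wpts(d,calibration("scene")); G=(W*1000-[474,-196,193])@g
p2,d2=snapshot("side"); G2=(wpts(d2,calibration("side"))*1000-[474,-196,193])@g
A=np.r_[G[d>0],G2[d2>0]]
A=A[(abs(A[:,0])<100)&(abs(A[:,1])<95)&(A[:,2]>-95)&(A[:,2]<40)]
# max height grid 10mm
print("cols x:",list(range(-95,95,10)))
for y in range(-85,95,10):
    r=[]
    for x in range(-95,95,10):
        s=A[(abs(A[:,0]-x)<=5)&(abs(A[:,1]-y)<=5)]
        r.append("%4d"%np.percentile(s[:,2],90) if len(s)>2 else "   .")
    print("%4d"%y," ".join(r))
E
```

```text
cols x: [-95, -85, -75, -65, -55, -45, -35, -25, -15, -5, 5, 15, 25, 35, 45, 55, 65, 75, 85]
 -85    7    9    7    9    7    8    9    9   11    9    8   10    9   10   12    8   11    7    8
 -75    1   -1   -9  -10   -5   -7   -5   -6   -8   -8   -6   -6   -9   -3   -8   -6   -9   -8   -1
 -65    1   -6  -26  -34  -36  -27  -33  -31  -32  -30  -33  -35  -34  -33  -34  -34  -36  -26   -3
 -55    1   -5  -25  -19  -16  -17  -24  -63  -59  -59  -61  -60  -59  -60  -55  -62  -57  -36  -11
 -45    1   -4  -28  -21  -17  -16  -21    .    .  -89  -81  -80  -70  -66    .  -72  -60  -35   -8
 -35    1   -5  -26  -22  -17  -16  -22  -33  -79  -90  -89  -77  -67  -65  -66  -77  -58  -35   -4
 -25    1   -4  -27  -22  -17  -16  -23  -50  -74  -93  -90  -76  -66  -63    .  -79  -62  -31   -7
 -15    0   -2  -28  -24  -19  -18  -25  -51  -73  -91  -88  -74  -66  -64  -63  -76  -61  -36   -7
  -5    0   -4  -28  -64  -21  -21  -28  -65  -74  -91  -91  -71  -67  -64  -64  -76  -59  -32   -7
   5    2   -2  -28  -40  -23  -23  -29  -39  -73  -91  -89    .  -66  -64  -66  -86  -60  -33   -3
  15    1   -1    0    9    7   -2  -26  -36  -73  -93  -89    .  -66  -65    .  -88  -59  -31   -7
  25    0    2   11   12    8   -1  -29  -39  -74  -92  -91  -92    .    .    .  -83  -63  -32   -5
  35    1    0    8   10    8    0  -30  -40    .  -92  -90  -91    .    .    .    .  -65  -27   -1
  45    0    0    6    9    6   -3  -33  -40    .  -90  -90  -92    .    .    .  -85  -67  -28   -3
  55    1   -1    4    4    4   -3  -38  -51  -66  -64  -67  -66  -67  -68  -71  -76  -67  -42    0
  65    0    0    0    2    0   -8  -42  -39  -42  -42  -44  -42  -41  -44  -42  -39  -56  -39   -3
  75    1   -3   -4   -2   -1  -12  -13  -14  -16  -14  -17  -12  -14  -16  -13  -14  -14  -11   -2
  85    1    1    1    1    0    1    0    1    1    0    1    0    1    0    0    1    1    2    1
```

```bash
python3 -m pendant '[1,0,-20,20,1,0,0, 1,0,-20,28,1,0,0, 1,0,-20,28,1,0,0, 1,0,-20,28,1,0,0, 1,0,-20,28,0.5,0,0, 1,0,-15,28,0,0,0, 1,0,0,0,0,0,0]'
python3 - <<'E'
from h import *
to([379,-131,260],down(-11.2))
E
```

```text
t: 15.45
tcp_pos: [0.3785, -0.0742, 0.5038]
eef_rot: [-0.448, -0.548, -0.447, 0.548]
wrist_force: [-0.4, 0.6, -0.7]
grip_width: -0.001
t 15.4 tcp [378.5 -74.2 503.8] w -0.00 F [-0.4  0.6 -0.7]
axes x [ 0.    -0.001 -1.   ] y [ 0.98  -0.199  0.   ] z [-0.199 -0.98   0.   ] j [ 0.29 -0.11 -0.18  1.76 -0.02  1.5  -0.1 ]
shift tool mm [243.8  11.7  55.4]
rotvec deg in tool [-0.3   0.03 -0.02]
```

```bash
python3 -m pendant '[1,30,2,9,0,0,0, 1,30,2,9,0,0,0, 1,30,2,9,0,0,0, 1,30,2,9,0,0,0, 1,30,2,9,0,0,0, 1,30,2,9,0,0,0, 1,30,0,0,0,0,0, 1,20,0,0,0,0,0]'
python3 - <<'E'
from h import *
to([379,-131,219],down(-11.2))
p,d=snapshot("side"); cv2.imwrite("pics/side7.png",cv2.resize(cv2.cvtColor(p,cv2.COLOR_RGB2BGR)[80:260,260:450],None,fx=3.2,fy=3.2))
p,d=snapshot("wrist"); cv2.imwrite("pics/wrist7.png",cv2.cvtColor(p,cv2.COLOR_RGB2BGR))
E
```

```text
t: 16.25
tcp_pos: [0.3814, -0.1255, 0.2716]
eef_rot: [-0.448, -0.546, -0.45, 0.546]
wrist_force: [-0.3, 0.4, -0.8]
grip_width: 0.0
t 16.2 tcp [ 381.4 -125.5  271.6] w 0.00 F [-0.3  0.4 -0.8]
axes x [-0.002  0.002 -1.   ] y [ 0.981 -0.193 -0.002] z [-0.193 -0.981 -0.001] j [ 0.33  0.09 -0.13  2.12  0.01  0.94 -0.  ]
shift tool mm [52.6 -1.2  5.9]
rotvec deg in tool [ 0.07 -0.07  0.12]
```

View pics/side7.png

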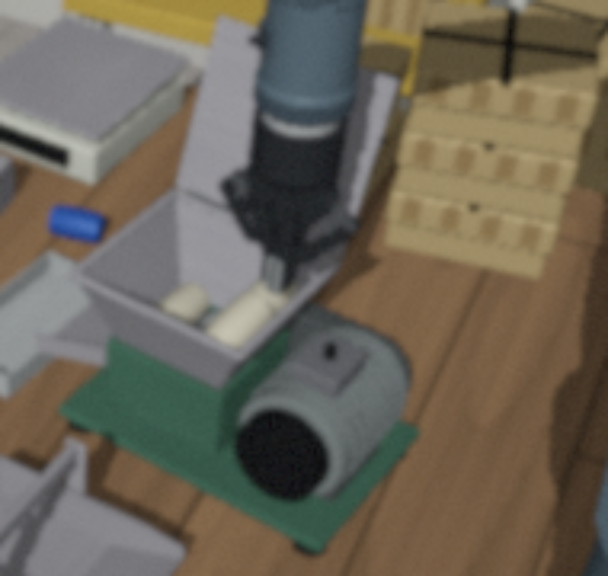

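View pics/wrist7.png

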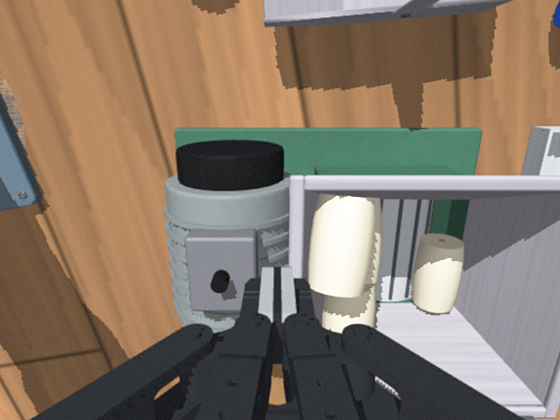

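```bash
python3 -m pendant '[1,20,-1,4,0,0,0, 1,15,0,2,0,0,0, 1,10,0,0,0,0,0, 1,3,0,0,0,0,0, 1,0,0,0,0,0,0]'
python3 - <<'E'
from h import *
to([379,-131,219],down(-11.2))
p,d=snapshot("wrist"); cv2.imwrite("pics/wrist8.png",cv2.cvtColor(p,cv2.COLOR_RGB2BGR))
c=calibration("wrist");Q=wpts(d,c,c["T_tool_cam"])*1000
for v in (240,250,260,265,270,275,280,300): print(v,[Q[v,u].round(0).tolist() for u in(262,270,285,292)])
E
```

```text
t: 16.85
tcp_pos: [0.3809, -0.1316, 0.2266]
eef_rot: [0.45, 0.547, 0.449, -0.545]
wrist_force: [1.1, 0.3, 0.9]
grip_width: 0.003
t 16.9 tcp [ 380.9 -131.6  226.6] w 0.00 F [1.1 0.3 0.9]
axes x [ 0.002  0.001 -1.   ] y [ 0.981 -0.193  0.002] z [-0.193 -0.981 -0.001] j [ 0.34  0.16 -0.13  2.17  0.03  0.81  0.  ]
shift tool mm [ 7.6 -2.  -0.2]
rotvec deg in tool [ 0.09 -0.05 -0.1 ]
240 [[87.0, -9.0, 6.0], [96.0, -4.0, 10.0], [109.0, 7.0, 16.0], [33.0, 8.0, -17.0]]
250 [[93.0, -9.0, 16.0], [97.0, -4.0, 18.0], [102.0, 6.0, 20.0], [33.0, 8.0, -12.0]]
260 [[88.0, -9.0, 21.0], [96.0, -4.0, 25.0], [108.0, 7.0, 31.0], [32.0, 8.0, -7.0]]
265 [[91.0, -9.0, 26.0], [95.0, -4.0, 28.0], [105.0, 7.0, 33.0], [34.0, 8.0, -4.0]]
270 [[14.0, -6.0, -11.0], [14.0, -2.0, -11.0], [14.0, 4.0, -12.0], [33.0, 8.0, -1.0]]
275 [[11.0, -5.0, -11.0], [10.0, -2.0, -11.0], [10.0, 4.0, -12.0], [10.0, 7.0, -12.0]]
280 [[6.0, -5.0, -11.0], [5.0, -2.0, -12.0], [5.0, 4.0, -12.0], [6.0, 7.0, -11.0]]
300 [[-9.0, -5.0, -12.0], [-8.0, -2.0, -11.0], [-9.0, 4.0, -12.0], [-9.0, 6.0, -12.0]]
```

View pics/wrist8.png

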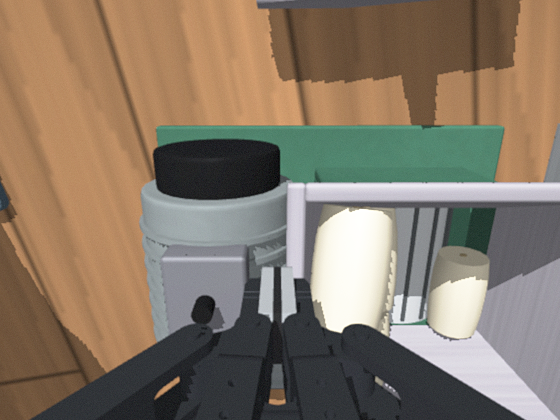

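```bash
python3 -m pendant '[1,4,0,0,0,0,0, 1,3.5,0,0,0,0,0, 1,0,0,0,0,0,0, 1,0,6,0,0,0,0, 1,0,6,0,0,0,0, 1,0,6,0,0,0,0, 1,0,6,0,0,0,0]'
python3 -m pendant '[1,0,6,0,0,0,0, 1,0,6,0,0,0,0, 1,0,6,0,0,0,0, 1,0,6,0,0,0,0]'
python3 - <<'E'
from h import *
state()
p,d=snapshot("wrist"); cv2.imwrite("pics/wrist9.png",cv2.cvtColor(p,cv2.COLOR_RGB2BGR))
E
```

```text
t: 17.6
tcp_pos: [0.4048, -0.1365, 0.2189]
eef_rot: [0.449, 0.547, 0.449, -0.546]
wrist_force: [-0.4, 1.0, 0.5]
grip_width: 0.003
t: 18.0
tcp_pos: [0.4284, -0.1413, 0.2189]
eef_rot: [0.449, 0.547, 0.449, -0.546]
wrist_force: [0.2, 0.9, -0.9]
grip_width: 0.003
t 18.0 tcp [ 428.4 -141.3  218.9] w 0.00 F [ 0.2  0.9 -0.9]
axes x [ 0.002  0.    -1.   ] y [ 0.981 -0.193  0.002] z [-0.193 -0.981 -0.001] j [ 0.32  0.25 -0.12  2.07  0.04  0.82 -0.01]
```

View pics/wrist9.png

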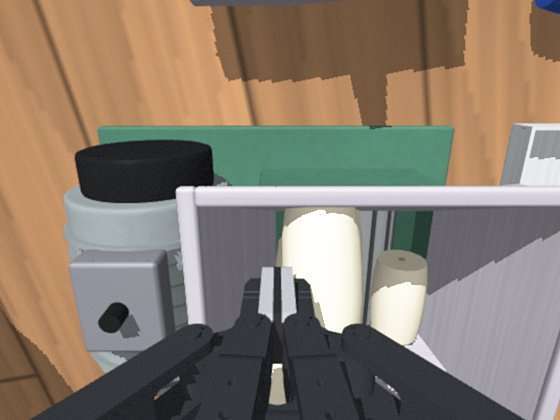

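The push is moving the chunk off the wall. I'll push it a bit further and lower, then lift and look.

```bash
python3 -m pendant '[1,2,7,0,0,0,0, 1,2,7,0,0,0,0, 1,2,7,0,0,0,0, 1,0,5,0,0,0,0, 1,0,0,0,0,0,0, 1,-30,0,0,0,0,0, 1,-40,0,0,0,0,0, 1,-40,0,0,0,0,0]'
cat > hop.py <<'E'
from h import *
g=R.from_euler('z',-11.2,degrees=True).as_matrix()
A=[]
for n in("scene","side"):
    p,d=snapshot(n); G=(wpts(d,calibration(n))*1000-[474,-196,193])@g; A.append(G[d>0])
    x0,y0=(80,130) if n=="scene" else (260,80)
    import time
    cv2.imwrite(f"pics/{n}_h{int(get_obs()['t']*100)}.png",cv2.resize(cv2.cvtColor(p,cv2.COLOR_RGB2BGR)[y0:y0+150,x0:x0+160],None,fx=4,fy=4,interpolation=cv2.INTER_CUBIC))
A=np.concatenate(A)
A=A[(abs(A[:,0])<100)&(abs(A[:,1])<95)&(A[:,2]>-95)&(A[:,2]<40)]
for y in range(-85,95,10):
    r=[]
    for x in range(-95,95,10):
        s=A[(abs(A[:,0]-x)<=5)&(abs(A[:,1]-y)<=5)]
        r.append("%4d"%np.percentile(s[:,2],90) if len(s)>2 else "   .")
    print("%4d"%y," ".join(r))
E
python3 - <<'E'
from h import *
state()
exec(open('hop.py').read())
p,d=snapshot("wrist"); cv2.imwrite("pics/wrist10.png",cv2.cvtColor(p,cv2.COLOR_RGB2BGR))
E
ls pics
```

```text
t: 18.85
tcp_pos: [0.4524, -0.146, 0.3241]
eef_rot: [0.449, 0.546, 0.449, -0.546]
wrist_force: [0.8, -0.3, 0.2]
grip_width: 0.0
t 18.9 tcp [ 452.4 -146.   324.1] w 0.00 F [ 0.8 -0.3  0.2]
axes x [ 0.001  0.001 -1.   ] y [ 0.981 -0.193  0.   ] z [-0.193 -0.981 -0.001] j [ 0.32  0.16 -0.12  1.9   0.02  1.08  0.  ]
 -85   10   10    6    5    8    8    6   11    7   11    6    9    8    5    9    5    5    6   10
 -75    1   -2  -10   -7   -9  -10  -11   -9   -8   -8   -8   -8   -7   -6   -9   -9   -5   -9   -3
 -65    1   -4  -29  -35  -36  -31  -34  -34  -32  -36  -33  -33  -35  -35  -35  -34  -30  -32   -2
 -55    1   -3  -29  -35  -30  -28  -33  -62  -60  -60  -60  -61  -55  -55  -56  -60  -57  -31   -5
 -45    0   -4  -23  -32  -26  -26  -30  -38  -92  -90  -89    .  -69  -64  -67  -71  -59  -34   -9
 -35    0   -8  -27  -32  -26  -25  -28  -35  -75  -91  -89    .  -65  -65  -66  -78  -61  -34   -2
 -25    1   -2  -28  -31  -25  -23  -28  -39  -77  -92  -88    .  -66  -64  -65  -79  -61  -32   -3
 -15    1   -5  -27  -32  -25  -24  -28  -38  -74  -90  -77    .  -64  -63  -65  -73  
[... 627 characters left out ...]
3  -28  -53  -75  -58  -26  -26  -34  -61  -59  -62  -66  -67  -73  -76  -64  -37   -2
  65    0   -7  -29  -40  -44  -39  -34  -33  -41  -43  -41  -43  -42  -43  -41  -40  -51  -42   -6
  75    1   -3  -13  -14  -15  -13  -14  -14  -12  -13  -13  -16  -15  -13  -17  -13  -14  -13   -2
  85    0    0    0    0    1    1    0    1    1    1    0    1    2    1    1    1    1    1    2
gr_crop.png
scene0.png
scene2.png
scene3.png
scene4.png
scene5.png
scene6.png
scene_crop.png
scene_h1889.png
side0.png
side3.png
side4.png
side5.png
side6.png
side7.png
side_crop.png
side_h1895.png
top_scene.png
top_side.png
wrist1.png
wrist10.png
wrist2.png
wrist3.png
wrist5.png
wrist7.png
wrist8.png
wrist9.png
```

View pics/wrist10.png

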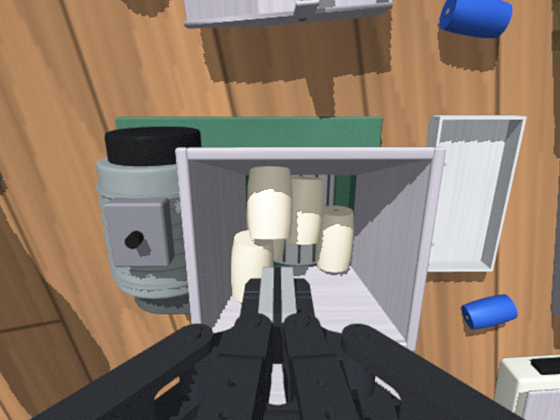

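The highest chunk is now 14 mm below the rim, so the lid can shut. Moving over to the lid's outer side.

```bash
python3 -m pendant '[1,-45,0,0,0,0,0, 1,-45,0,0,0,0,0, 1,-45,0,0,0,0,0, 1,-45,0,0,0,0,0, 1,0,0,0,0,0,0]'
python3 - <<'E'
from h import *
to([487,-392,500],down(-11.2))
p,d=snapshot("scene"); W=wpts(d,calibration("scene")).reshape(-1,3)[d.ravel()>0]
g=R.from_euler('z',-11.2,degrees=True).as_matrix(); G=(W*1000-[474,-196,193])@g
L=G[(abs(G[:,0])<90)&(G[:,1]>-200)&(G[:,1]<-92)&(G[:,2]>20)&(G[:,2]<190)]
top=L[L[:,2]>150]; print(len(top),np.median(top,0),L[:,2].max())
E
```

```text
t: 19.5
tcp_pos: [0.4544, -0.1466, 0.5077]
eef_rot: [0.452, 0.549, 0.446, -0.544]
wrist_force: [1.0, 0.2, 0.3]
grip_width: 0.001
t 19.5 tcp [ 454.4 -146.6  507.7] w 0.00 F [1.  0.2 0.3]
axes x [ 0.01  -0.002 -1.   ] y [ 0.981 -0.193  0.01 ] z [-0.193 -0.981 -0.   ] j [ 0.32  0.06 -0.11  1.58  0.01  1.49  0.02]
shift tool mm [  8.5  79.3 234.4]
rotvec deg in tool [ 0.06 -0.01 -0.59]
399 [   7.72159083 -140.06478327  161.9611084 ] 170.08129197150276
```

```bash
python3 -m pendant '[1,0,10,25,0,0,-0.5, 1,0,12,38,0,0,0, 1,0,14,42,0,0,0, 1,0,14,42,0,0,0, 1,0,14,42,0,0,0, 1,0,12,35,0,0,0, 1,0,3,10,0,0,0, 1,0,0,0,0,0,0]'
python3 - <<'E'
from h import *
to([487,-392,345],down(-11.2))
E
```

```text
t: 20.35
tcp_pos: [0.4843, -0.3922, 0.4994]
eef_rot: [-0.445, -0.545, -0.452, 0.549]
wrist_force: [0.1, 0.8, -0.6]
grip_width: -0.001
t 20.4 tcp [ 484.3 -392.2  499.4] w -0.00 F [ 0.1  0.8 -0.6]
axes x [-0.011  0.004 -1.   ] y [ 0.981 -0.196 -0.011] z [-0.196 -0.981 -0.002] j [ 0.57  0.36  0.06  1.23 -0.02  1.56  0.43]
shift tool mm [154.3   4.3  -0.4]
rotvec deg in tool [-0.08 -0.12  0.65]
```

```bash
python3 -m pendant '[1,40,2,0,0,0,0.5, 1,40,2,0,0,0,0, 1,40,0,0,0,0,0, 1,25,0,0,0,0,0, 1,10,0,0,0,0,0, 1,0,0,0,0,0,0]'
python3 - <<'E'
from h import *
state()
for n in("scene","side"):
    p,d=snapshot(n); cv2.imwrite(f"pics/{n}11.png",cv2.cvtColor(p,cv2.COLOR_RGB2BGR))
E
```

```text
t: 20.95
tcp_pos: [0.4888, -0.3898, 0.3462]
eef_rot: [0.449, 0.546, 0.45, -0.545]
wrist_force: [-0.3, -0.3, -0.6]
grip_width: -0.001
t 20.9 tcp [ 488.8 -389.8  346.2] w -0.00 F [-0.3 -0.3 -0.6]
axes x [-0.     0.003 -1.   ] y [ 0.982 -0.191 -0.001] z [-0.191 -0.982 -0.002] j [ 0.57  0.42  0.04  1.5  -0.02  1.23  0.42]
```

View pics/scene11.png

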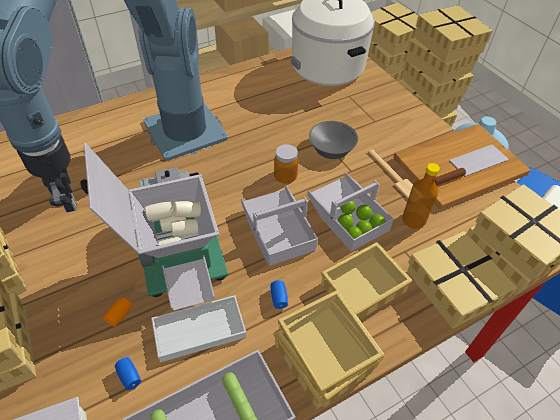

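The closed fingers stand outside the lid, at (65,195). All five chunks are visible in the hopper. Pushing the lid over.

```bash
python3 -m pendant '[1,0,0,-12,0,0,0, 1,0,0,-12,0,0,0, 1,0,0,-8,0,0,0, 1,0,0,-8,0,0,0, 1,0,0,-8,0,0,0, 1,0,0,-8,0,0,0, 1,0,0,-8,0,0,0, 1,0,0,-8,0,0,0]'
python3 -m pendant '[1,0,0,-8,0,0,0, 1,0,0,-8,0,0,0]'
python3 - <<'E'
from h import *
o,Rm=state(); g=R.from_euler('z',-11.2,degrees=True).as_matrix(); print("grater",(o["tcp_pos"]*1000-[474,-196,193])@g)
p,d=snapshot("side"); cv2.imwrite("pics/side12.png",cv2.resize(cv2.cvtColor(p,cv2.COLOR_RGB2BGR)[60:260,240:450],None,fx=3,fy=3))
E
```

```text
t: 21.85
tcp_pos: [0.5029, -0.3237, 0.3518]
eef_rot: [0.451, 0.547, 0.446, -0.546]
wrist_force: [-8.5, -3.4, 25.5]
grip_width: -0.0
t: 22.05
tcp_pos: [0.5069, -0.3072, 0.3526]
eef_rot: [0.452, 0.548, 0.446, -0.545]
wrist_force: [-5.5, -1.8, 25.9]
grip_width: -0.004
t 22.1 tcp [ 506.9 -307.2  352.6] w -0.00 F [-5.5 -1.8 25.9]
axes x [ 0.008 -0.005 -1.   ] y [ 0.981 -0.195  0.009] z [-0.195 -0.981  0.003] j [ 0.46  0.34  0.01  1.59 -0.    1.2   0.28]
grater [  53.86209674 -102.71536331  159.5997352 ]
```

View pics/side12.png

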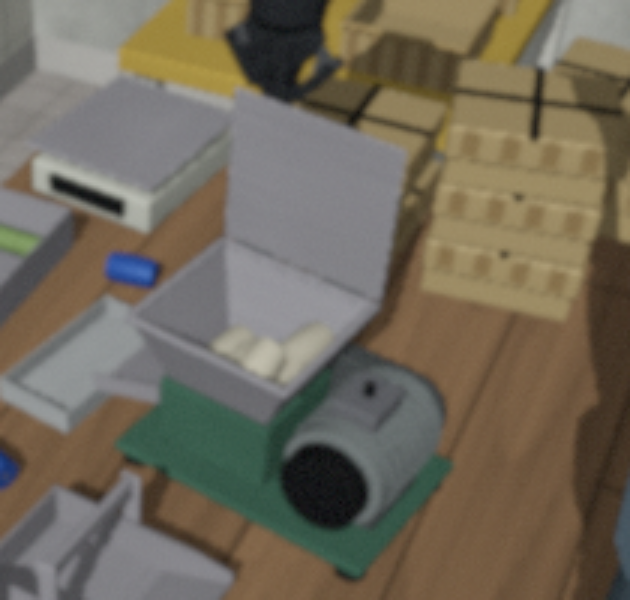

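Something on the fingers is riding on the lid's edge, with 25 N upward. I'll raise 14 mm to relieve it.

```bash
python3 -m pendant '[1,-10,0,0,0,0,0, 1,-10,0,0,0,0,0, 1,0,0,0,0,0,0]'
python3 - <<'E'
from h import *
o,Rm=state(); g=R.from_euler('z',-11.2,degrees=True).as_matrix(); print("grater",(o["tcp_pos"]*1000-[474,-196,193])@g)
p,d=snapshot("wrist"); cv2.imwrite("pics/wrist12.png",cv2.cvtColor(p,cv2.COLOR_RGB2BGR))
E
```

```text
t: 22.4
tcp_pos: [0.5066, -0.3052, 0.3687]
eef_rot: [0.45, 0.547, 0.448, -0.545]
wrist_force: [-0.8, -0.6, -0.0]
grip_width: -0.003
t 22.4 tcp [ 506.6 -305.2  368.7] w -0.00 F [-0.8 -0.6 -0. ]
axes x [ 0.004  0.    -1.   ] y [ 0.981 -0.193  0.003] z [-0.193 -0.981 -0.001] j [ 0.46  0.34  0.01  1.56 -0.    1.24  0.28]
grater [  53.15057704 -100.78693789  175.70385702]
```

View pics/wrist12.png

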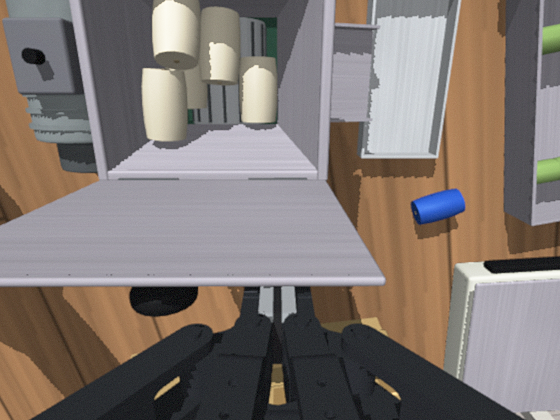

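```bash
python3 -m pendant '[1,0,0,-8,0,0,0, 1,0,0,-8,0,0,0, 1,0,0,-8,0,0,0, 1,0,0,-8,0,0,0, 1,0,0,-8,0,0,0]'
python3 - <<'E'
from h import *
o,Rm=state(); g=R.from_euler('z',-11.2,degrees=True).as_matrix(); print("grater",(o["tcp_pos"]*1000-[474,-196,193])@g)
p,d=snapshot("scene"); cv2.imwrite("pics/scene13.png",cv2.resize(cv2.cvtColor(p,cv2.COLOR_RGB2BGR)[80:280,40:280],None,fx=3,fy=3))
E
```

```text
t: 22.95
tcp_pos: [0.5136, -0.2652, 0.3671]
eef_rot: [0.449, 0.547, 0.449, -0.546]
wrist_force: [-0.5, -2.0, -1.3]
grip_width: -0.002
t 22.9 tcp [ 513.6 -265.2  367.1] w -0.00 F [-0.5 -2.  -1.3]
axes x [ 0.001  0.001 -1.   ] y [ 0.981 -0.193  0.001] z [-0.193 -0.981 -0.001] j [ 0.41  0.31 -0.01  1.6   0.    1.23  0.2 ]
grater [ 52.31192996 -60.21688394 174.10876409]
```

View pics/scene13.png

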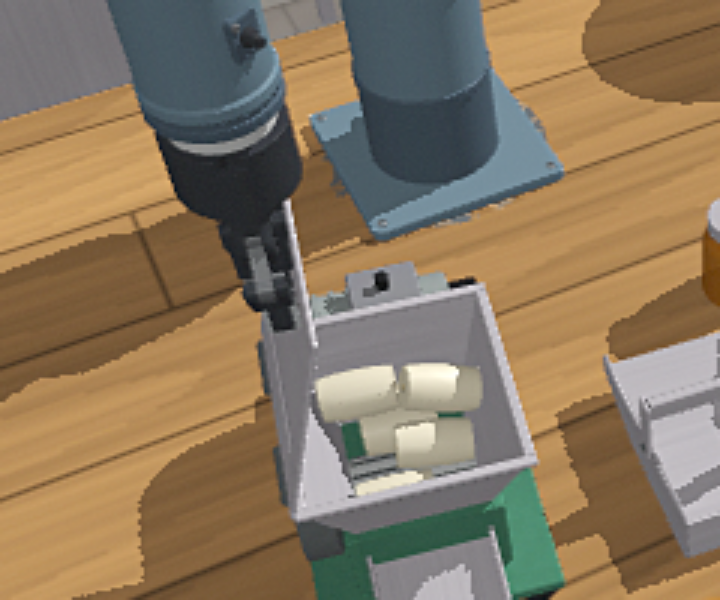

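```bash
python3 -m pendant '[1,9,0,-10,0,0,0, 1,9,0,-9,0,0,0, 1,10,0,-9,0,0,0, 1,7,0,-10,0,0,0, 1,7,0,-10,0,0,0, 1,7,0,-9,0,0,0]'
python3 - <<'E'
from h import *
o,Rm=state(); g=R.from_euler('z',-11.2,degrees=True).as_matrix(); print("grater",(o["tcp_pos"]*1000-[474,-196,193])@g)
E
python3 -m pendant '[1,10,0,-8,0,0,0, 1,10,0,-8,0,0,0, 1,9,0,-7,0,0,0, 1,11,0,-5,0,0,0, 1,11,0,-5,0,0,0, 1,11,0,-5,0,0,0]'
python3 - <<'E'
from h import *
o,Rm=state(); g=R.from_euler('z',-11.2,degrees=True).as_matrix(); print("grater",(o["tcp_pos"]*1000-[474,-196,193])@g)
p,d=snapshot("scene"); cv2.imwrite("pics/scene14.png",cv2.resize(cv2.cvtColor(p,cv2.COLOR_RGB2BGR)[80:280,40:280],None,fx=3,fy=3))
E
```

```text
t: 23.6
tcp_pos: [0.5246, -0.2093, 0.3175]
eef_rot: [0.449, 0.546, 0.449, -0.546]
wrist_force: [-1.1, -1.7, -0.4]
grip_width: -0.002
t 23.6 tcp [ 524.6 -209.3  317.5] w -0.00 F [-1.1 -1.7 -0.4]
axes x [ 0.001  0.    -1.   ] y [ 0.981 -0.193  0.001] z [-0.193 -0.981 -0.001] j [ 0.33  0.33 -0.04  1.7   0.01  1.12  0.09]
grater [ 52.23310323  -3.25025619 124.45802389]
t: 24.2
tcp_pos: [0.5322, -0.1728, 0.2554]
eef_rot: [0.449, 0.547, 0.449, -0.546]
wrist_force: [0.1, -0.9, 1.2]
grip_width: 0.003
t 24.2 tcp [ 532.2 -172.8  255.4] w 0.00 F [ 0.1 -0.9  1.2]
axes x [ 0.002  0.    -1.   ] y [ 0.981 -0.193  0.002] z [-0.193 -0.981 -0.   ] j [ 0.28  0.38 -0.06  1.78  0.03  0.98  0.02]
grater [52.5336738  34.09726742 62.43893304]
```

View pics/scene14.png

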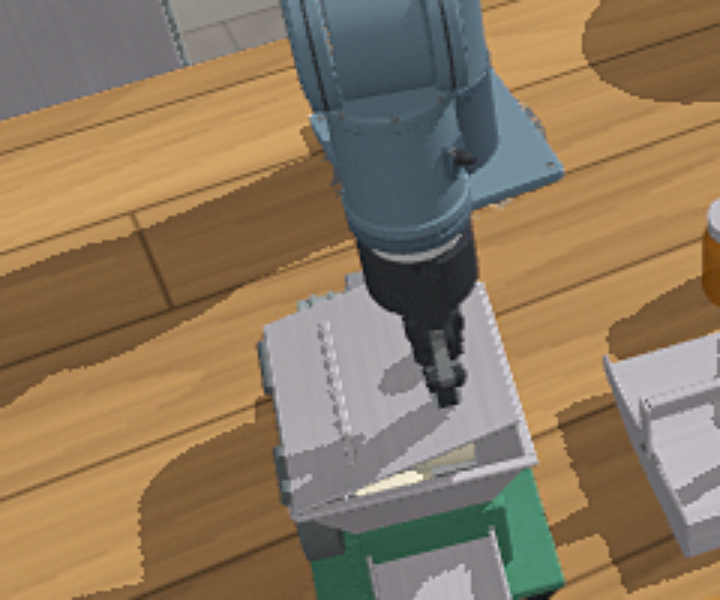

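The lid is nearly down. Pressing it the rest of the way, gently.

```bash
python3 -m pendant '[1,10,0,-2,0,0,0, 1,10,0,-2,0,0,0, 1,8,0,-2,0,0,0, 1,4,0,0,0,0,0, 1,3,0,0,0,0,0]'
python3 -m pendant '[1,2,0,0,0,0,0, 1,0,0,0,0,0,0]'
```

```text
t: 24.75
tcp_pos: [0.5333, -0.1669, 0.221]
eef_rot: [0.449, 0.547, 0.449, -0.546]
wrist_force: [0.1, 1.1, 1.9]
grip_width: -0.002
t: 24.95
tcp_pos: [0.5334, -0.1669, 0.2201]
eef_rot: [0.449, 0.547, 0.449, -0.546]
wrist_force: [-2.6, 2.0, 4.4]
grip_width: 0.002
```

```bash
python3 -m pendant '[1,1.5,0,0,0,0,0, 1,0,0,0,0,0,0]'
python3 -m pendant '[1,1.5,0,0,0,0,0, 1,0,0,0,0,0,0]'
```

```text
t: 25.15
tcp_pos: [0.5335, -0.1669, 0.22]
eef_rot: [0.449, 0.547, 0.449, -0.545]
wrist_force: [-7.4, 2.6, 16.1]
grip_width: 0.003
t: 25.35
tcp_pos: [0.5335, -0.167, 0.2199]
eef_rot: [0.45, 0.547, 0.449, -0.545]
wrist_force: [-11.4, 3.7, 27.8]
grip_width: -0.001
```

The lid has hit a hard stop at tip height 0.198, which is shut. Backing off and checking.

```bash
python3 -m pendant '[1,-10,0,0,0,0,0, 1,-40,0,0,0,0,0, 1,-50,0,0,0,0,0, 1,-50,0,0,0,0,0, 1,-50,0,0,0,0,0, 1,-50,0,0,0,0,0, 1,0,0,0,0,0,0]'
python3 - <<'E'
from h import *
state()
g=R.from_euler('z',-11.2,degrees=True).as_matrix()
for n in("scene","side"):
    p,d=snapshot(n); cv2.imwrite(f"pics/{n}15.png",cv2.cvtColor(p,cv2.COLOR_RGB2BGR))
    W=wpts(d,calibration(n)).reshape(-1,3)[d.ravel()>0];G=(W*1000-[474,-196,193])@g
    L=G[(abs(G[:,0])<85)&(G[:,1]>-80)&(G[:,1]<80)&(abs(G[:,2])<60)]
    L=L[~((abs(L[:,0])<25)&(abs(L[:,1]-57)<30))]
    c,*_=np.linalg.lstsq(np.c_[L[:,:2],np.ones(len(L))],L[:,2],rcond=None); print(n,len(L),"lid slope deg x,y",np.degrees(np.arctan(c[:2])).round(2),"z0",c[2].round(1),"std",np.std(L[:,2]-np.c_[L[:,:2],np.ones(len(L))]@c).round(1))
    x,y,z=W.T; m=(x>.36)&(x<.64)&(y>-.03)&(y<.165)&(z>.1)&(z<.13); print(cv2.minAreaRect((W[m][:,:2]*1000).astype(np.float32)))
E
```

```text
t: 26.05
tcp_pos: [0.5354, -0.1679, 0.4744]
eef_rot: [0.453, 0.55, 0.445, -0.543]
wrist_force: [0.6, -0.8, -0.0]
grip_width: -0.001
t 26.1 tcp [ 535.4 -167.9  474.4] w -0.00 F [ 0.6 -0.8 -0. ]
axes x [ 0.015 -0.003 -1.   ] y [ 0.981 -0.194  0.015] z [-0.194 -0.981 -0.   ] j [ 0.26  0.22 -0.05  1.46  0.01  1.44  0.02]
scene 3774 lid slope deg x,y [-4.42 -0.56] z0 2.1 std 11.4
((525.347900390625, 68.22686767578125), (146.33383178710938, 22.37116050720215), 82.26102447509766)
side 1818 lid slope deg x,y [ 1.04 -7.46] z0 1.1 std 13.9
((522.5860595703125, 71.24799346923828), (148.17823791503906, 19.278751373291016), 84.14433288574219)
```

View pics/scene15.png

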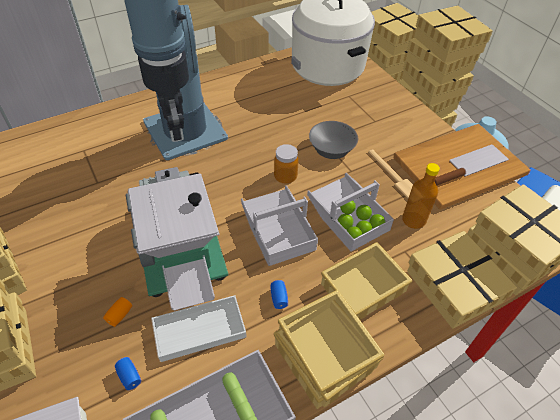

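View pics/side15.png

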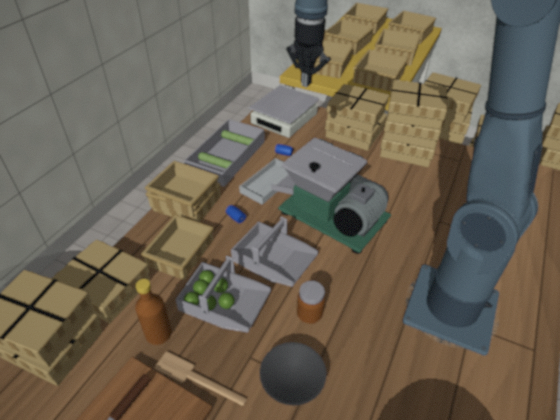

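The lid lies flat in both views. The plane fit disagreed because it picked up the hopper's outer walls, so I'll redo it using only top-surface points.

```bash
python3 - <<'E'
from h import *
g=R.from_euler('z',-11.2,degrees=True).as_matrix()
for n in("scene","side"):
    p,d=snapshot(n); G=(wpts(d,calibration(n))[d>0]*1000-[474,-196,193])@g
    for y in(-60,-30,0,30,60,80):
        print(n,y,[int(np.median(G[(abs(G[:,0]-x)<8)&(abs(G[:,1]-y)<6)&(G[:,2]>-12)&(G[:,2]<40)][:,2])*10)/10 for x in(-80,-50,50,80)])
E
```

```text
scene -60 [4.8, 4.6, 4.6, 4.8]
scene -30 [4.9, 5.1, 4.0, 5.5]
scene 0 [4.1, 4.1, 4.2, 3.6]
scene 30 [4.8, 4.9, 4.5, 4.3]
scene 60 [4.3, 4.2, 4.0, 4.3]
scene 80 [4.5, 4.5, 5.4, 5.2]
side -60 [5.2, 5.9, 4.7, 6.4]
side -30 [6.0, 6.5, 4.9, 5.0]
side 0 [5.8, 5.0, 5.5, 4.8]
side 30 [5.3, 5.9, 5.8, 6.2]
side 60 [5.5, 6.5, 5.9, 4.9]
side 80 [4.8, 5.8, 5.4, 5.3]
```

Flat and level at about 4.5 mm over the rim everywhere: fully shut.

```bash
python3 -c "
from workcell import *
print(close_job())"
```

```text
the job is handed in; nothing more can be done
None
```

The job is done and handed in at about 26 s. All five cassava chunks are in the hopper, the empty tray is back upright on its old spot, and the lid is shut.

**Last checks:**
- **Lid:** it is flat and level, 4 to 6 mm above the rim everywhere in both views, and it reached a hard stop when pressed.
- **Chunks:** all five were counted inside the hopper before the lid closed.
- **Tray:** it is empty, upright and within a few mm of where it started.
- **Other things:** in the pictures, the limes and the other things on the table look undisturbed.

**What went less smoothly:**
- **Raised chunk:** after the pour, one chunk stood about 10 mm above the rim. I nudged it down with the closed fingers before closing the lid.
- **Forces on the lid:** while I pushed the lid over, the fingers rode on its edge with about 26 N until I raised them. The final press reached about 28 N. Both are under the 40 N limit, but they are readings at the ends of moves, so short peaks may not show.
- **Lid plane fit:** my first fit gave false slopes because it included points on the hopper's outer walls. I redid it on the top surface only.

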